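Unload the drive carriers from the dock with the hooked pick

TASK

Turn the knob fully to open the dock's gate, then, with the hooked pick and not the fingers, drag every drive carrier that has a pull tab out of its narrow bay until it lies wholly clear in front of the gate, leaving the blank without a tab in its place. Then lay every carrier flat in the black tray, tab up, lay the pick back flat on its mat, and turn the knob all the way back so that the gate is shut. Leave the other things on the bench alone; something may get knocked aside while you work, so check.

Things in the scene. Friction and masses are not known exactly. Their poses are not given: they have to be found in the camera images.
- dock: Fixed aluminium dock. Origin on the bench below the block's middle, x from the mouths to the closed back, z up. Four bays along x, open on top and at the mouth (x -75 mm), 22 mm wide, 150 long, centred at y -81, -27, 27, 81; floor 3 mm, wall tops 39 mm above the bench. Comb gate at x -92 to -78, then a flat 1.5 mm high apron to x -225, |y| < 118. Sleds sit in the bays, front end to the mouth, in any order.
- knob (a joint): The gate knob beside the bays. 0 rad = gate shut (as it starts), grows turning clockwise seen from above, up to a stop at 1.4 rad = gate open. Stays where left; about 0.05 N m to turn.
- knob_grip (a point): On the knob's axis, at the height to grip it, 59 mm above the bench: the grip bar, 14 mm thick, 42 mm long, reaches 7 mm above the point and 25 mm below it. The bar lies along this point's x axis, which turns with the knob (along the dock's x when the knob is at 0).
- gate (a joint): Steel comb gate, moved by the knob (19.3 mm per rad). 0 = shut: its four teeth (20 mm wide, tops 28 mm above the bench, x -88 to -82 of the dock) stand in the mouths and hold the sleds in; 0.027 m = open: the teeth stand before the walls, 34 mm of each mouth is clear. Its floor strip lies below the bay floor.
- carrier1_center (a point): Black drive carrier, one of up to three (None from the start: absent), 60 g: sled 64 x 18 mm, 18 high, with an upright steel pull tab on top at its front end (4 mm thick, 14 wide, from 18 to 32 mm above the underside, centred at x = -28 mm). Point: the middle of the sled, 9 mm above its underside; x along the sled to its rear, z up.
- carrier2_center (a point): Black drive carrier, one of up to three (None from the start: absent), 60 g: sled 64 x 18 mm, 18 high, with an upright steel pull tab on top at its front end (4 mm thick, 14 wide, from 18 to 32 mm above the underside, centred at x = -28 mm). Point: the middle of the sled, 9 mm above its underside; x along the sled to its rear, z up.
- carrier3_center (a point): Black drive carrier, one of up to three (None from the start: absent), 60 g: sled 64 x 18 mm, 18 high, with an upright steel pull tab on top at its front end (4 mm thick, 14 wide, from 18 to 32 mm above the underside, centred at x = -28 mm). Point: the middle of the sled, 9 mm above its underside; x along the sled to its rear, z up.
- blank_center (a point): The blank: a black sled like the carriers (64 x 18 x 18 mm) but without a pull tab, also sitting in a bay; it stays there. The point is its middle.
- pick_grip (a point): Hooked pick: wooden handle 80 x 22 mm, 40 high, lying flat side down, taken across the 22 mm; 120 g. Point: the handle's middle (20 mm above its underside), x along the handle to the hook, z up. A 5 mm steel rod leaves its front end with its axis 13 mm above the point; at x = 150 mm it bends straight down to 17 mm below the point.
- pick_tip (a point): The lower end of the pick's hook (5 mm thick), 150 mm ahead of the middle of the handle and 17 mm below it.
- foam: The pick's fixed black mat, 280 x 110 mm, 4 mm thick; origin in the middle of its underside, x along its length.
- tray_in (a point): Middle of the inner floor of the fixed black tray (inside 200 x 120 mm, x the longer way; the walls rise 21 mm above this floor; the floor is 5 mm above the bench).
- bottle_mid (a point): Bystander, to be left alone: small white bottle, 44 mm wide, 120 mm high, standing.
- drive: Bystander, to be left alone: bare 100 x 70 x 9.5 mm drive, lying flat; origin at its underside.
- driver_grip (a point): Bystander, to be left alone: screwdriver lying on the bench; a point on its handle.
- mouse: Bystander, to be left alone: round black mouse, 66 mm wide, 35 mm high; origin at its underside.
- module: Bystander, to be left alone: green memory module 67 x 30 x 4 mm, lying flat; origin at its underside.
- tub: Bystander, to be left alone: clear tub 70 mm wide, 40 mm high; origin at its underside.

How it is judged:
By the outcome, as a careful person would: the job done as asked, in the order asked, and still so for the second after the job is handed in, with the robot touching nothing.
Of carrier1, carrier2, carrier3 only 2 to 3 are there at a start; the rules pass over those that are not, and their reading is None.
At some moment in a run one of carrier1, carrier2, carrier3 may be knocked a few centimetres aside while the robot is not near it.
It also fails if it takes over 210 s, if anything falls off the work surface, if the arm or the gripper's body presses on something with over 40 N, if the wrist force passes 120 N, or if a joint passes its speed limit or range.

ROBOT

A 7-joint arm with a two-finger parallel gripper is mounted at the origin on the work surface. World frame = base frame: x ahead of the robot, y to its left, z up, the work surface at z = 0. Lengths are in mm, angles in rad, forces in N, time in s.
With the tool pointing down it reaches from about 425 to 950 mm from the base axis. Payload 16.7 kg.
Tool frame: the origin (TCP) lies at the very end of the fingers, on their centre line; the grasp point (between the pads) lies 19 mm behind it; z points along the fingers, x is the direction in which the jaws open and shut, and the axes are right-handed (so a half turn about z gives the same grasp; the last joint's range is limited). The gripper opens to 94 mm and grips with 3 to 60 N. Pads are 16 mm wide; open, the fingers measure 119 mm over their backs; the gripper's body (75 mm by 177 mm) begins 78 mm behind the grasp point.
Start: joints at [-0.149, 0.426, 0.074, 1.606, -0.034, 1.111, -0.067], TCP at [674.962, -0.018, 205.467] pointing down, gripper open.
Joint ranges: [-2.85, 2.85], [-0.5, 2.14], [-1.23, 1.37], [0.21, 2.46], [-1.02, 4.16], [0.16, 2.05], [-2.73, 2.73]. Speed limits (rad/s): [1.89, 1.89, 2.39, 2.39, 3.01, 3.01, 3.01].

INTERFACE

Orientations are given as a 3x3 rotation matrix whose columns are the frame's x, y, z axes.
In Python, from plant import * gives the robot as it stands. The module is installed in compiled form; this text tells all that it offers.
- The arm moves only by the tool play_rows, never from a script. Its arguments are lists of equal length, an entry for each row: "slide": the shift along the tool's x, y, z in m, a list of three; "turn": the turn, a rotation vector about the tool's x, y, z in rad, a list of three; "fingers": the closure, from -1 (fully open) to 1 (shut). In form: {"slide": [[x, y, z], ...], "turn": [[rx, ry, rz], ...], "fingers": [fingers, ...]}. A call has 1 to 20 rows; each row is the pose to reach, as a shift and turn from the pose commanded when the call began, along the tool's axes at that moment; what a row does not reach only later rows make up. A row lasts 1/10 s, in which the tool goes at most 50 mm and 8.59 degrees, less where a joint would pass 70% of its speed; a pose out of reach is approached as far as the arm can. A call with a gripper value outside its range is refused whole. The fingers move at their own pace and stop on an object; "force" is the grip in N (left out, the last holds). Time passes only in rows, so rows that repeat a pose let the fingers close. It gives the time, the measured TCP pose, the force and the opening at its end, in the units of the state.
- get_state(): the state, without advancing time (a new reading comes with each control period).
- get_image(name): name is "scene" or "side" or "wrist"; returns a dict with "frame" (400x640x3 uint8, red, green, blue), "fx", "fy", "cx", "cy" (pixels), "D" ([k1, k2, p1, p2, k3] as OpenCV has them; the pictures are not rectified), "origin" and "rotation" of the camera in the world. Camera axes: x right, y down, z forward; pixel columns grow to the right and rows downward; lengths in mm; the calibration is good to about 2 mm. A picture is of the moment at which its call begins. There is no depth.
- finish_job(): hands the job in, once; it reports no verdict.
The state is a dict: "time_s": time; "joint_positions": joint angles; "joint_velocities": joint speeds; "effort": joint torques, N m; "tcp_pos": TCP position; "tool_rot": TCP orientation; "force": force on the tool from outside, world axes, zero at the start; "torque": the same for the moment, N m; "opening": finger opening in mm.
Only numpy, scipy, OpenCV 4.12 (cv2) and the standard library are available. Lean on these libraries where they do the work, as an engineer would, in place of code of your own. Each camera call takes 0.05 s, during which the arm holds its last target.

## Working session

There is one attempt and no reset: what is moved stays moved. The work goes in short steps, Python scripts to look and compute and a tool call to move; the robot and the scene stay as the last step left them, time stands still between calls to the robot, and variables do not carry over. Pictures are saved under pics/ and viewed, and the job is handed in when it is done.

Besides the shell and the picture viewer there is one more tool, called after "Emit:" by a JSON object that holds its "fn" and its "kwargs". play_rows: Moves the arm, as the interface text tells. Its arguments: {"type":"object","properties":{"slide":{"type":"array","items":{"type":"array","items":{"type":"number"}}},"turn":{"type":"array","items":{"type":"array","items":{"type":"number"}}},"fingers":{"type":"array","items":{"type":"number"}},"force":{"type":"number"}},"required":["slide","turn","fingers"]}

```bash
mkdir -p pics; python3 - <<'E'
from plant import *
import cv2
s=get_state();print(s)
for n in ("scene","side","wrist"):
    d=get_image(n);print(n,d["fx"],d["fy"],d["cx"],d["cy"],d["D"],d["origin"],d["rotation"])
    cv2.imwrite(f"pics/{n}0.png",d["frame"][:,:,::-1])
E
```

```text
{'time_s': 0.0, 'joint_positions': array([-0.14949274,  0.42673369,  0.07384133,  1.60659136, -0.034085  ,
        1.11077406, -0.06709056]), 'joint_velocities': array([-0.00026188, -0.00011882, -0.00061921, -0.00165765, -0.0003313 ,
        0.00037116, -0.00044169]), 'effort': array([-4.09355038e-03, -9.35844111e+01,  3.66462663e+00, -4.54201269e+01,
       -4.89189907e-02,  2.02478352e-02, -6.48899413e-05]), 'tcp_pos': array([ 6.74577412e+02, -3.36144802e-02,  2.04781102e+02]), 'tool_rot': array([[ 9.99999227e-01, -1.35703777e-05, -1.24330999e-03],
       [-1.36970802e-05, -9.99999995e-01, -1.01898974e-04],
       [-1.24330860e-03,  1.01915925e-04, -9.99999222e-01]]), 'force': array([ 0.05901971,  1.17107528, -0.12628416]), 'torque': array([-0.01988899, -0.01653305, -0.01121028]), 'opening': 93.98809310918642}
scene 400.27596270839945 400.27596270839945 323.2494685075756 202.14913846256528 [0.00616338 0.         0.         0.         0.        ] [865.30758876 443.5472464  947.68045448] [[-0.88381165  0.39513895 -0.2504839 ]
 [ 0.46781036  0.75272727 -0.46320095]
 [ 0.00551733 -0.52656136 -0.85011923]]
side 372.5742766574777 372.5742766574777 320.20730008045183 201.22337739216894 [-0.08026788  0.          0.          0.          0.        ] [ 392.91346304 -638.26959389  825.08480961] [[ 0.93774784 -0.26359809  0.22615268]
 [-0.34718041 -0.72967886  0.58909636]
 [ 0.00973415 -0.63093962 -0.77577087]]
wrist 280.3631741956327 280.3631741956327 314.8438174183874 196.92570494960646 [-0.03235673  0.          0.          0.          0.        ] [674.98854777  84.27089607 382.94411835] [[ 9.99998831e-01 -5.20319528e-04 -1.43814593e-03]
 [-9.14286056e-04 -9.57200349e-01 -2.89424700e-01]
 [-1.22600046e-03  2.89425676e-01 -9.57199705e-01]]
```

View pics/scene0.png

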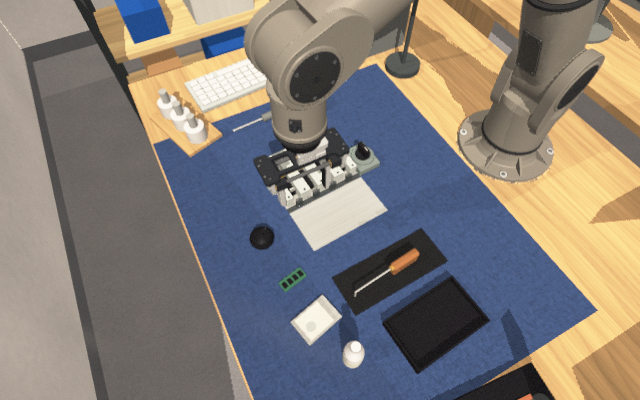

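View pics/side0.png

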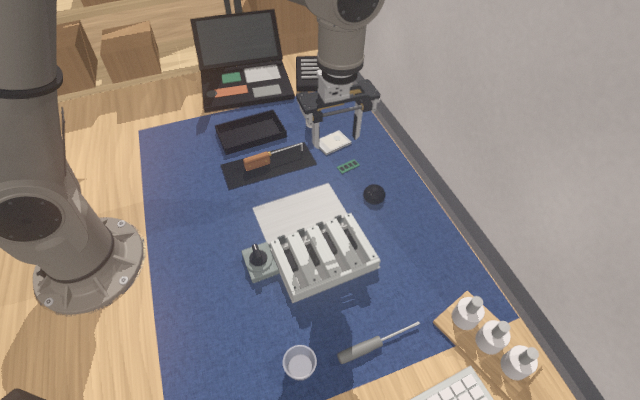

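View pics/wrist0.png

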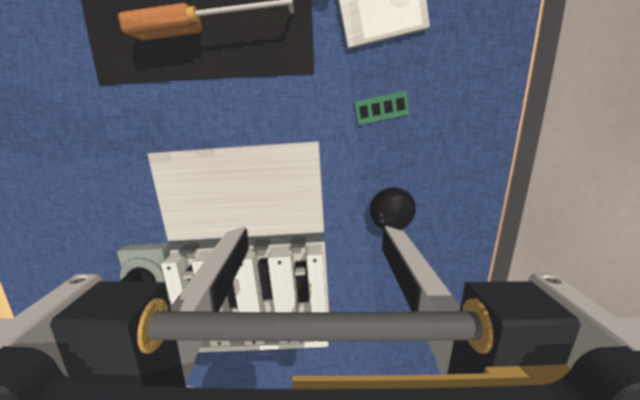

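```bash
cat > h.py <<'E'
from plant import *
import cv2, numpy as np
def snap(n,tag,crop=None,k=1):
    d=get_image(n); f=d["frame"][:,:,::-1]
    np.savez(f"pics/{tag}.npz",**d)
    if crop: 
        u,v,w,h=crop; f=f[v:v+h,u:u+w]
    if k!=1: f=cv2.resize(f,None,fx=k,fy=k,interpolation=cv2.INTER_CUBIC)
    cv2.imwrite(f"pics/{tag}.png",f); return d
def load(tag):
    return dict(np.load(f"pics/{tag}.npz"))
def K(d): return np.array([[d["fx"],0,d["cx"]],[0,d["fy"],d["cy"]],[0,0,1]],float)
def pix(d,P):
    R=np.array(d["rotation"]);o=np.array(d["origin"])
    P=np.atleast_2d(np.array(P,float))
    t=-R.T@o
    return cv2.projectPoints(P,cv2.Rodrigues(R.T)[0],t,K(d),np.array(d["D"],float))[0][:,0]
def at(d,uv,z):
    uv=np.atleast_2d(np.array(uv,float))
    n=cv2.undistortPoints(uv[:,None],K(d),np.array(d["D"],float))[:,0]
    r=np.c_[n,np.ones(len(n))]@np.array(d["rotation"]).T
    o=np.array(d["origin"]); zz=np.broadcast_to(z,len(r))
    return o+r*((zz-o[2])/r[:,2])[:,None]
def crop(tag,u,v,w,h,k,out):
    f=load(tag)["frame"][:,:,::-1][v:v+h,u:u+w]
    cv2.imwrite(f"pics/{out}.png",cv2.resize(f,None,fx=k,fy=k,interpolation=cv2.INTER_CUBIC))
def pose(ang,x,y,P):
    c,s=np.cos(ang),np.sin(ang);P=np.atleast_2d(np.array(P,float))
    return np.c_[x+c*P[:,0]-s*P[:,1],y+s*P[:,0]+c*P[:,1],P[:,2]]
def rel(target,yaw_x=None):
    """shift in tool axes (m) from the present measured pose"""
    s=get_state();R=s["tool_rot"]
    return R.T@(np.array(target)-s["tcp_pos"])/1000
E
python3 - <<'E'
from h import *
snap("side","s1");snap("scene","c1");snap("wrist","w1")
crop("s1",220,170,180,140,4.4,"s1a")
crop("s1",200,100,180,100,4.4,"s1b")
crop("c1",240,130,170,130,4.4,"c1a")
crop("c1",260,220,240,150,3.3,"c1b")
E
```

```text
(no output)
```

View pics/s1a.png

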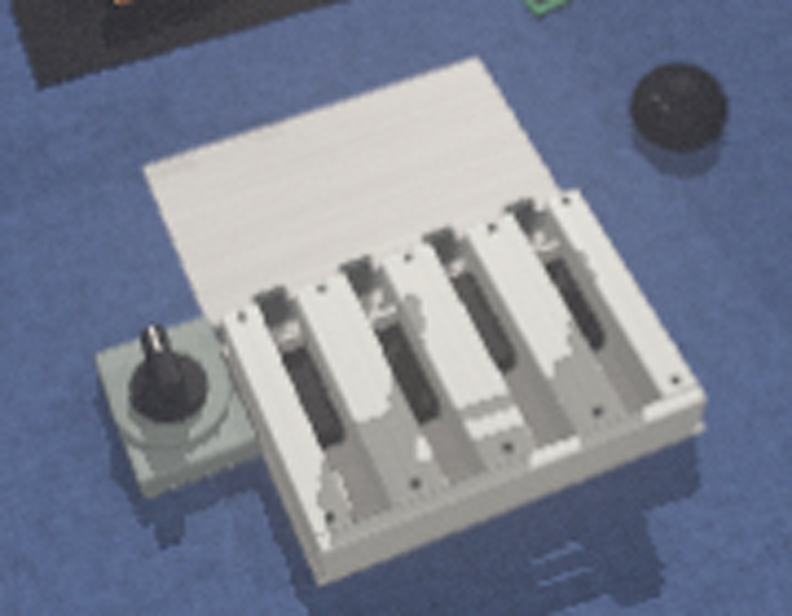

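View pics/s1b.png

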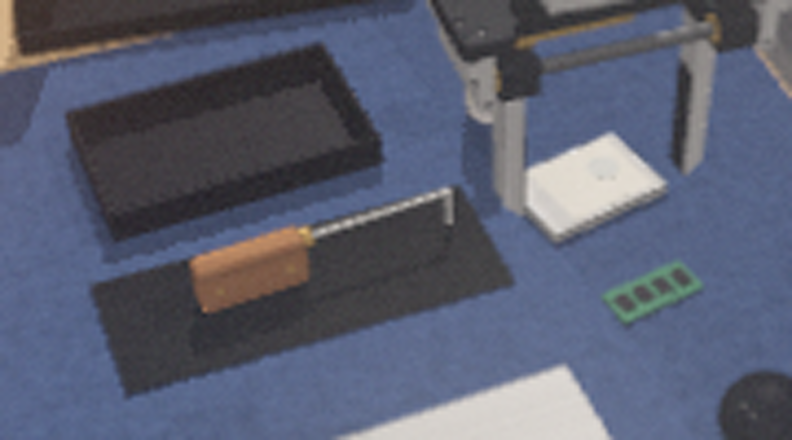

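View pics/c1b.png

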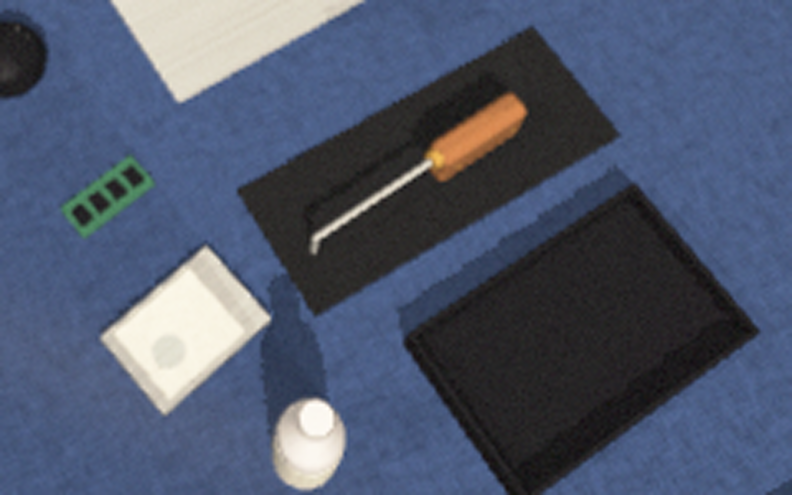

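View pics/c1a.png

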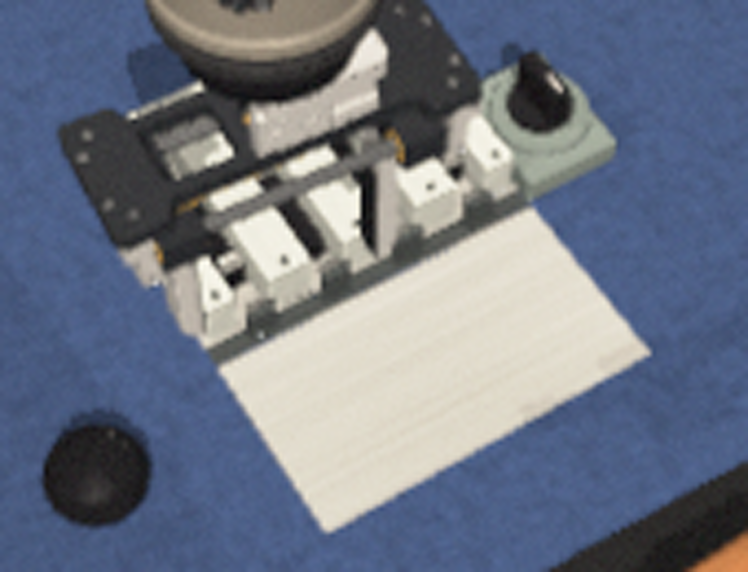

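```bash
python3 - <<'E'
from h import *
s=load("s1");c=load("c1")
S=lambda p:np.array(p)/4.4+[220,170]
S2=lambda p:np.array(p)/4.4+[200,100]
C=lambda p:np.array(p)/4.4+[240,130]
C2=lambda p:np.array(p)/3.3+[260,220]
np.set_printoptions(precision=1,suppress=True)
print("apron side",at(s,S([[145,168],[478,58]]),1.5))
print("apron scene",at(c,C([[650,352],[328,532]]),1.5))
print("block back top",at(s,S([[322,545],[705,397]]),39))
print("mouth top corners",at(s,S([[222,318],[576,190]]),39))
print("foam side",at(s,S2([[92,288],[460,185],[513,283],[128,395]]),4))
print("foam scene",at(c,C2([[238,190],[533,27],[620,135],[317,314]]),4))
print("pick handle scene top",at(c,C2([[438,180],[428,152],[514,94],[526,112]]),[4,44,44,44]))
print("pick hook bend scene",at(c,C2([[315,237]]),37+2), "tip",at(c,C2([[315,252]]),7))
print("pick side bend",at(s,S2([[450,190]]),39),"tip",at(s,S2([[450,222]]),7))
print("pick side handle top",at(s,S2([[190,262],[300,228],[310,236]]),44))
print("tray outer top scene",at(c,C2([[405,341],[635,185],[758,330],[530,495]]),26))
print("tray side",at(s,S2([[68,115],[322,45],[382,152],[115,235]]),[26,26,26,0]))
E
```

```text
apron side [[446.6  27.7   1.5]
 [680.5  43.4   1.5]]
apron scene [[441.4  32.9   1.5]
 [675.8  48.6   1.5]]
block back top [[ 470.2 -274.8   39. ]
 [ 694.9 -263.5   39. ]]
mouth top corners [[ 459.3 -123.1   39. ]
 [ 684.5 -107.4   39. ]]
foam side [[393.  223.3   4. ]
 [670.7 236.4   4. ]
 [672.8 127.    4. ]
 [397.1 116.    4. ]]
foam scene [[670.8 134.3   4. ]
 [393.3 123.5   4. ]
 [388.7 232.3   4. ]
 [665.5 242.7   4. ]]
pick handle scene top [[533.2 197.8   4. ]
 [541.8 186.5  44. ]
 [459.1 177.3  44. ]
 [459.7 193.7  44. ]]
pick hook bend scene [[646.4 202.2  39. ]] tip [[644.4 203.5   7. ]]
pick side bend [[650.5 196.6  39. ]] tip [[650.1 198.    7. ]]
pick side handle top [[460.4 182.9  44. ]
 [539.2 189.6  44. ]
 [543.6 179.6  44. ]]
tray outer top scene [[625.7 291.8  26. ]
 [414.4 274.4  26. ]
 [404.5 399.7  26. ]
 [607.  413.9  26. ]]
tray side [[409.6 389.5  26. ]
 [613.7 405.6  26. ]
 [620.8 266.8  26. ]
 [418.8 275.5   0. ]]
```

Emit:
{"fn": "play_rows", "kwargs": {"slide": [[-0.1,0.25,-0.12],[-0.1,0.25,-0.12],[-0.1,0.25,-0.12],[-0.1,0.25,-0.12],[-0.1,0.25,-0.12],[-0.1,0.25,-0.12],[-0.1,0.25,-0.12],[-0.1,0.25,-0.12],[-0.1,0.25,-0.12],[-0.1,0.25,-0.12]], "turn": [[0,0,0],[0,0,0],[0,0,0],[0,0,0],[0,0,0],[0,0,0],[0,0,0],[0,0,0],[0,0,0],[0,0,0]], "fingers": [-1,-1,-1,-1,-1,-1,-1,-1,-1,-1]}}

```text
time_s: 1.3
tcp_pos: [575.4, -248.5, 324.7]
tool_rot: [[1.0, 0.002, -0.001], [0.002, -1.0, 0.001], [-0.001, -0.001, -1.0]]
force: [0.6, 0.1, 0.3]
opening: 94.3
```

```bash
python3 - <<'E'
from h import *
snap("wrist","w2");snap("scene","c2")
crop("c2",240,130,170,130,4.4,"c2a")
E
```

```text
(no output)
```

View pics/w2.png

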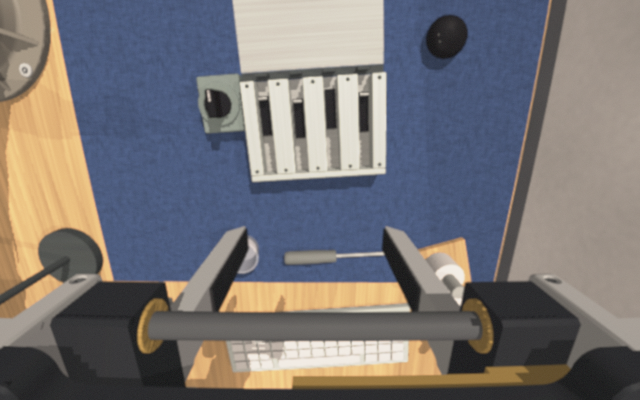

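View pics/c2a.png

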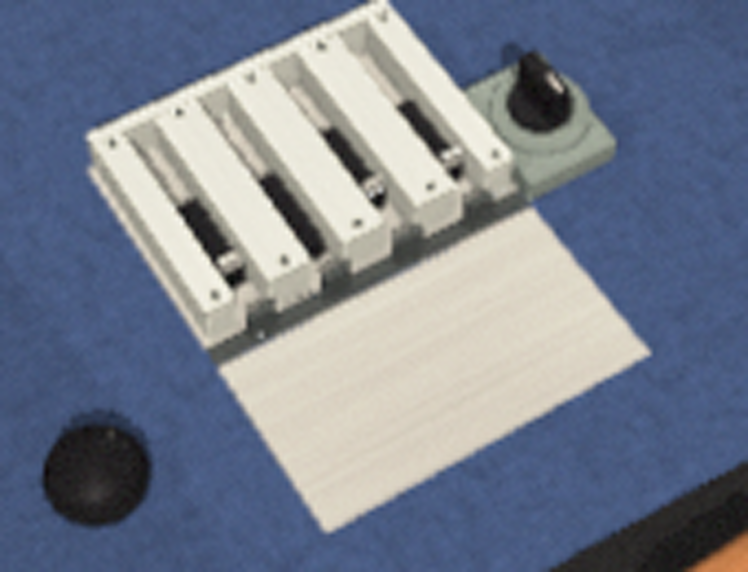

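```bash
python3 - <<'E'
from h import *
crop("w2",190,50,210,140,3.8,"w2a")
E
```

```text
(no output)
```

View pics/w2a.png

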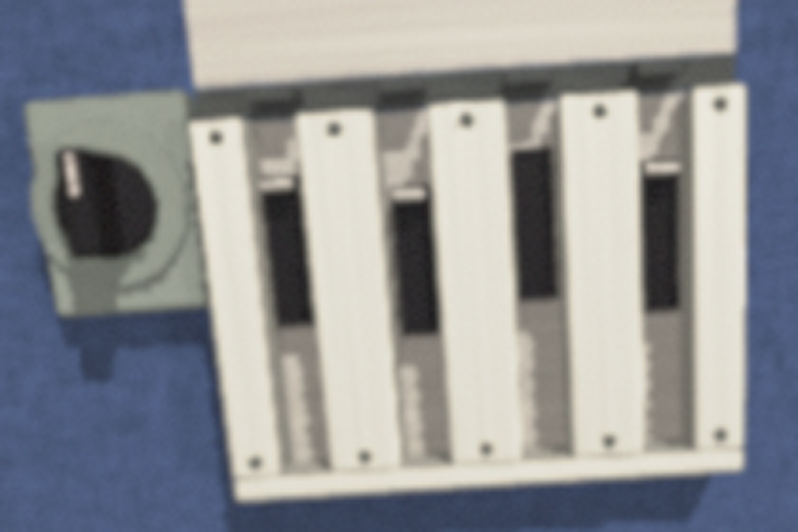

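```bash
cat > dock.py <<'E'
from h import *
from scipy.optimize import least_squares
w=load("w2");s=load("s1");c=load("c2")
W=np.array([[243,117],[298,111],[373,108],[432,106],[505,102],[560,97],[636,92],[692,88]])/3.8+[190,50]
L=np.array([[-75,y,39] for y in (-92,-70,-38,-16,16,38,70,92)],float)
# back: bay ends x=75
W2=np.array([[282,472],[330,468],[400,466],[452,463],[524,459],[572,456],[648,451],[692,448]])/3.8+[190,50]
f=lambda p:(pix(w,pose(p[0],p[1],p[2],L))-W).ravel()
r=least_squares(f,[-1.55,577,-190]);print("wrist",r.x,np.abs(r.fun).max())
p=r.x
np.set_printoptions(precision=1,suppress=True)
print(at(w,W,39)); 
# apron corners in wrist-derived
A=[[-225,-118,1.5],[-225,118,1.5]];print(pose(*p,A))
B=[[-75,-112.5,39],[-75,112.5,39]];print(pose(*p,B))
E
python3 dock.py
```

```text
wrist [  -1.51291159  576.32682867 -186.25447151] 1.1576671998603842
[[ 480.8 -116.8   39. ]
 [ 503.3 -114.6   39. ]
 [ 533.9 -113.5   39. ]
 [ 557.8 -112.7   39. ]
 [ 587.4 -111.2   39. ]
 [ 609.6 -109.3   39. ]
 [ 640.3 -107.2   39. ]
 [ 662.9 -105.6   39. ]]
[[445.5  31.5   1.5]
 [681.1  45.2   1.5]]
[[ 459.7 -117.9   39. ]
 [ 684.3 -104.9   39. ]]
```

```bash
python3 - <<'E'
from h import *
crop("w2",190,65,60,70,9,"k1");crop("c2",340,130,50,50,10,"k2");crop("s1",235,235,60,55,10,"k3")
a=[cv2.imread(f"pics/k{i}.png") for i in (1,2,3)]
H=max(x.shape[0] for x in a)
o=np.hstack([cv2.copyMakeBorder(x,0,H-x.shape[0],0,10,cv2.BORDER_CONSTANT) for x in a]);print(o.shape,[x.shape for x in a])
cv2.imwrite("pics/k.png",cv2.resize(o,(800,int(o.shape[0]*800/o.shape[1]))))
E
```

```text
(630, 1670, 3) [(630, 540, 3), (500, 500, 3), (550, 600, 3)]
```

View pics/k.png

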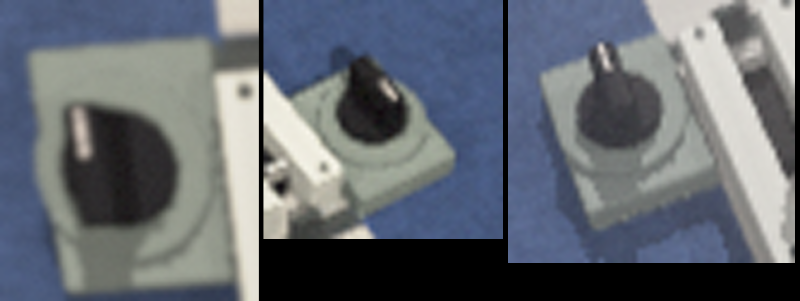

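```bash
python3 - <<'E'
from h import *
np.set_printoptions(precision=1,suppress=True)
w=load("w2");s=load("s1");c=load("c2")
for z in (25,30,35):
  print(z,at(w,[218.5,104],z),at(s,[258.2,258],z),at(c,[362.9,153.6],z))
# dock frame check
a=-1.508
for y in (-140,-150,-155,-160): print(y,pose(a,575.5,-186.3,[[-30,y,0]]))
E
```

```text
25 [[ 417.9 -150.4   25. ]] [[ 419.6 -148.1   25. ]] [[ 412.1 -153.2   25. ]]
30 [[ 419.6 -150.6   30. ]] [[ 419.4 -151.1   30. ]] [[ 414.5 -150.    30. ]]
35 [[ 421.2 -150.7   35. ]] [[ 419.2 -154.2   35. ]] [[ 417.  -146.7   35. ]]
-140 [[ 433.9 -165.1    0. ]]
-150 [[ 423.9 -165.8    0. ]]
-155 [[ 418.9 -166.1    0. ]]
-160 [[ 413.9 -166.4    0. ]]
```

Emit:
{"fn": "play_rows", "kwargs": {"slide": [[-0.156,-0.098,0.215],[-0.156,-0.098,0.215],[-0.156,-0.098,0.215],[-0.156,-0.098,0.215],[-0.156,-0.098,0.215],[-0.156,-0.098,0.215],[-0.156,-0.098,0.215],[-0.156,-0.098,0.215],[-0.156,-0.098,0.215],[-0.156,-0.098,0.215]], "turn": [[0,0,-0.063],[0,0,-0.063],[0,0,-0.063],[0,0,-0.063],[0,0,-0.063],[0,0,-0.063],[0,0,-0.063],[0,0,-0.063],[0,0,-0.063],[0,0,-0.063]], "fingers": [0.2,0.2,0.2,0.2,0.2,0.2,0.2,0.2,0.2,0.2], "force": 20}}

```text
time_s: 2.4
tcp_pos: [420.3, -152.4, 111.3]
tool_rot: [[0.998, 0.063, 0.002], [0.063, -0.998, -0.0], [0.002, 0.001, -1.0]]
force: [0.1, 0.2, 0.5]
opening: 37.6
```

```bash
python3 - <<'E'
from h import *
snap("wrist","w3");d=snap("side","s3",(210,180,100,110),6)
s=get_state();print(s["tcp_pos"],s["opening"],s["joint_positions"])
E
```

```text
[ 419.76759595 -152.32312845  111.02136756] 37.545694151106765 [ 0.10347108  0.17427761  0.11059288  2.19870377 -0.02751106  0.76873183
  0.29488696]
```

View pics/w3.png

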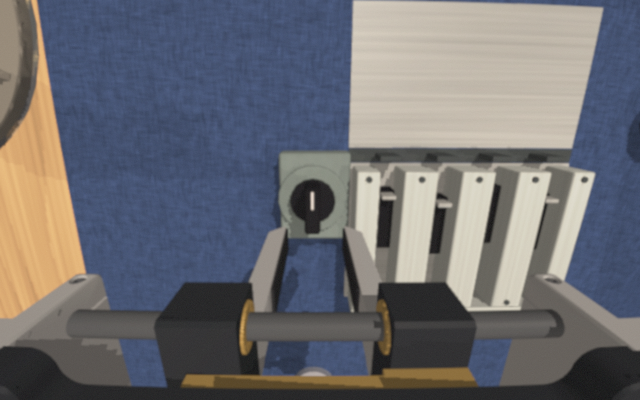

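View pics/s3.png

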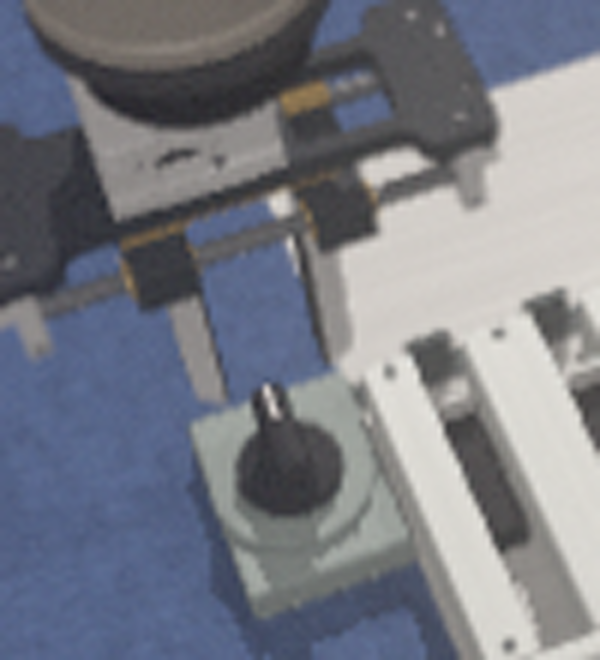

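```bash
python3 - <<'E'
from h import *
np.set_printoptions(precision=1,suppress=True)
crop("w3",270,140,90,110,6,"w3a");crop("w3",340,140,270,180,2.9,"w3b")
w=load("w3")
print(at(w,[[313,201],[313,189],[313,225]],[30,66,66]))
print(pix(w,[[419,-151,66],[419,-130,66],[419,-172,66]]))
E
```

```text
[[ 418.6 -150.8   30. ]
 [ 417.4 -129.    66. ]
 [ 419.3 -161.    66. ]]
[[313.3 214.1]
 [314.8 190.3]
 [311.8 236.7]]
```

View pics/w3a.png

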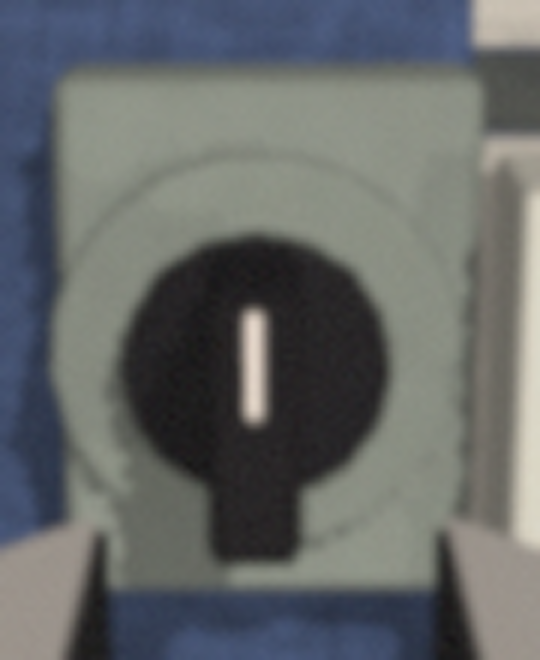

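View pics/w3b.png

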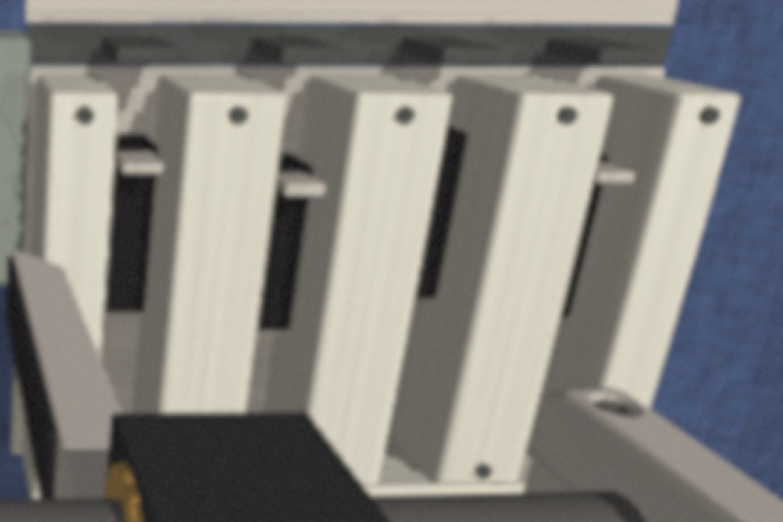

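Emit:
{"fn": "play_rows", "kwargs": {"slide": [[-0.001,-0.002,0.03],[-0.001,-0.002,0.06],[-0.001,-0.002,0.07],[-0.001,-0.002,0.07],[-0.001,-0.002,0.07],[-0.001,-0.002,0.07],[-0.001,-0.002,0.07],[-0.001,-0.002,0.07],[-0.001,-0.002,0.07]], "turn": [[0,0,0],[0,0,0],[0,0,0],[0,0,0],[0,0,0],[0,0,0],[0,0,0],[0,0,0],[0,0,0]], "fingers": [0.2,0.2,0.2,0.2,1,1,1,1,1], "force": 20}}

```text
time_s: 3.4
tcp_pos: [417.9, -150.2, 41.3]
tool_rot: [[0.998, 0.063, 0.001], [0.063, -0.998, -0.0], [0.001, 0.0, -1.0]]
force: [-5.4, 0.3, 11.8]
opening: 14.2
```

```bash
python3 - <<'E'
from h import *
np.set_printoptions(precision=1,suppress=True)
w=load("w3")
P=at(w,np.array([[142,158],[303,183],[617,175]])/2.9+[340,140],35)
a=-1.508;c,s=np.cos(a),np.sin(a);R=np.array([[c,-s],[s,c]])
print(P,(P[:,:2]-[575.5,-186.3])@R)
# wall corners front top
F=at(w,np.array([[52,95],[115,95],[190,95],[285,95],[360,95],[450,95],[520,95],[610,95],[683,95],[740,95]])/2.9+[340,140],39)
print(F,(F[:,:2]-[575.5,-186.3])@R)
E
```

```text
[[ 490.  -138.4   35. ]
 [ 544.8 -143.6   35. ]
 [ 652.2 -134.3   35. ]] [[-53.2 -82.3]
 [-44.5 -27.9]
 [-47.1  79.8]]
[[ 457.7 -118.5   39. ]
 [ 477.5 -117.3   39. ]
 [ 501.1 -115.8   39. ]
 [ 531.3 -113.8   39. ]
 [ 555.4 -112.3   39. ]
 [ 584.6 -110.4   39. ]
 [ 607.6 -108.9   39. ]
 [ 637.7 -106.9   39. ]
 [ 662.5 -105.2   39. ]
 [ 682.3 -103.9   39. ]] [[ -75.  -113.4]
 [ -75.   -93.5]
 [ -75.   -69.8]
 [ -75.1  -39.5]
 [ -75.1  -15.4]
 [ -75.2   13.8]
 [ -75.3   36.9]
 [ -75.4   67. ]
 [ -75.5   92. ]
 [ -75.6  111.8]]
```

Emit:
{"fn": "play_rows", "kwargs": {"slide": [[0,0,-0.001],[0,0,-0.001],[0,0,-0.001],[0,0,-0.001],[0,0,-0.001],[0,0,-0.001],[0,0,-0.001],[0,0,-0.001],[0,0,-0.001],[0,0,-0.001],[0,0,-0.001],[0,0,-0.001],[0,0,-0.001],[0,0,-0.001],[0,0,-0.001],[0,0,-0.001],[0,0,-0.001]], "turn": [[0,0,0.1],[0,0,0.2],[0,0,0.3],[0,0,0.4],[0,0,0.5],[0,0,0.6],[0,0,0.7],[0,0,0.8],[0,0,0.9],[0,0,1.0],[0,0,1.1],[0,0,1.2],[0,0,1.3],[0,0,1.4],[0,0,1.43],[0,0,1.43],[0,0,1.43]], "fingers": [1,1,1,1,1,1,1,1,1,1,1,1,1,1,1,1,1], "force": 25}}

```text
time_s: 5.1
tcp_pos: [417.5, -150.0, 41.5]
tool_rot: [[0.205, -0.979, -0.001], [-0.979, -0.205, 0.0], [-0.0, 0.0, -1.0]]
force: [-1.9, -0.6, -7.2]
opening: 13.9
```

```bash
python3 - <<'E'
from h import *
s=get_state();print(s["torque"],s["force"],np.arctan2(s["tool_rot"][1,0],s["tool_rot"][0,0]))
snap("side","s4",(210,180,190,130),4);snap("scene","c4",(240,130,170,130),4.4)
E
```

```text
[-0.19523691  0.49963714  0.46811583] [-1.89002648 -0.63754041 -7.21760762] -1.364403475704036
```

View pics/c4.png

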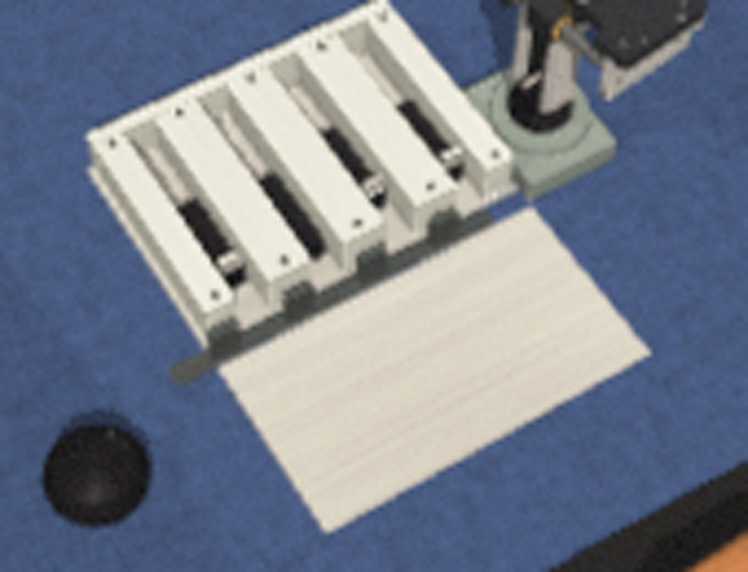

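Emit:
{"fn": "play_rows", "kwargs": {"slide": [[0,0,0],[0,0,0],[0,0,0],[0,0,-0.05],[0,0,-0.1],[0,0,-0.1]], "turn": [[0,0,1.4],[0,0,0],[0,0,0],[0,0,0],[0,0,0],[0,0,0]], "fingers": [0.2,0.2,0.2,0.2,0.2,0.2]}}

```text
time_s: 5.8
tcp_pos: [421.0, -150.9, 146.8]
tool_rot: [[0.199, -0.98, 0.009], [-0.98, -0.199, 0.0], [0.001, -0.009, -1.0]]
force: [0.6, 0.1, -0.4]
opening: 38.0
```

```bash
python3 - <<'E'
from h import *
s=get_state();print(s["joint_positions"])
snap("side","s5",(210,180,190,130),4);snap("scene","c5",(240,130,170,130),4.4);snap("wrist","w5")
E
```

```text
[-0.2796129   0.11789752  0.52329189  2.18788018 -0.08207455  0.84468547
 -1.07539432]
```

View pics/w5.png

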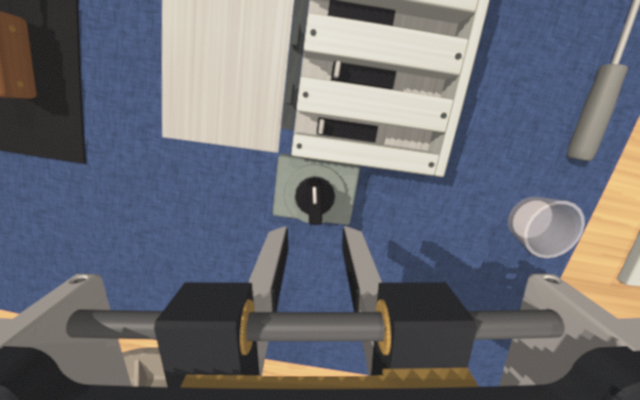

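View pics/c5.png

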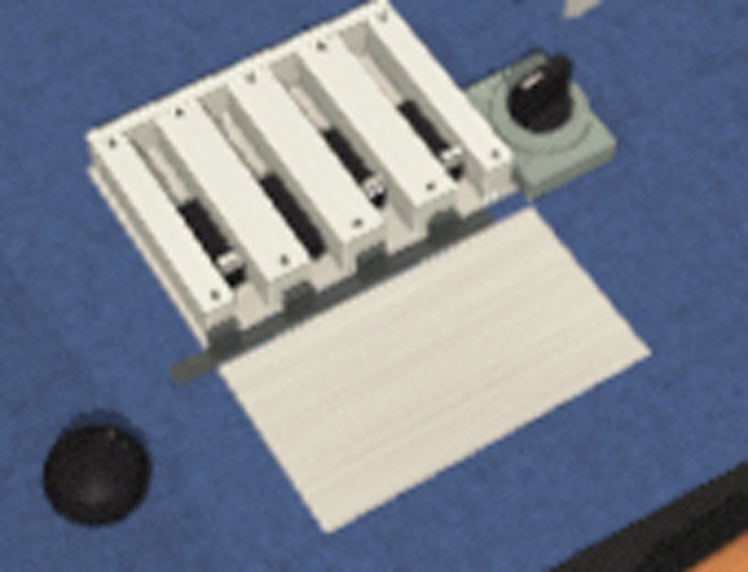

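```bash
python3 - <<'E'
from h import *
crop("w5",265,145,110,90,7,"w5a")
E
```

```text
(no output)
```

View pics/w5a.png

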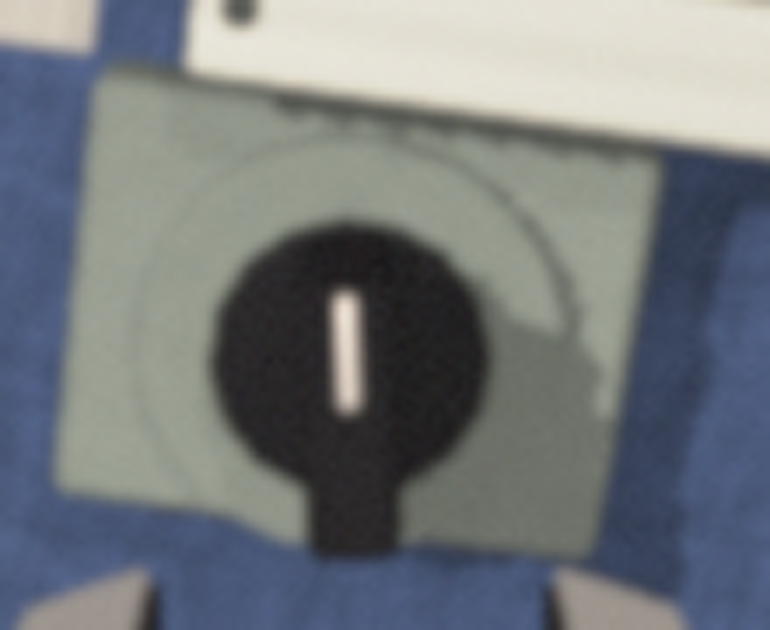

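```bash
python3 - <<'E'
from h import *
w=load("w5")
p=lambda q:np.array(q)/7+[265,145]
P=at(w,p([[344,295],[348,410]]),66);d=P[0]-P[1];a=np.arctan2(d[1],d[0]);print(P,a, "knob x dir=-d:",np.arctan2(-d[1],-d[0]))
# plate edges give dock angle: left edge & bottom
Q=at(w,p([[97,80],[57,490],[660,160],[590,555]]),15);e=Q[1]-Q[0];f=Q[3]-Q[2];print(np.arctan2(e[1],e[0]),np.arctan2(f[1],f[0]))
E
```

```text
[[ 436.18330008 -146.10940952   66.        ]
 [ 420.39227707 -149.88064982   66.        ]] 0.23443063711560752 knob x dir=-d: -2.9071620164741856
-3.0733427328515015 -3.0693402290923375
```

Emit:
{"fn": "play_rows", "kwargs": {"slide": [[-0.016,-0.007,-0.063],[-0.032,-0.014,-0.063],[-0.048,-0.021,-0.063],[-0.064,-0.028,-0.063],[-0.08,-0.035,-0.063],[-0.096,-0.042,-0.063],[-0.112,-0.049,-0.063],[-0.128,-0.056,-0.063],[-0.144,-0.063,-0.063],[-0.16,-0.07,-0.063],[-0.176,-0.078,-0.063],[-0.192,-0.085,-0.063],[-0.208,-0.092,-0.063],[-0.224,-0.1,-0.063],[-0.24,-0.107,-0.063],[-0.256,-0.114,-0.063],[-0.272,-0.121,-0.063],[-0.288,-0.128,-0.063],[-0.304,-0.135,-0.063],[-0.316,-0.142,-0.063]], "turn": [[0,0,-0.149],[0,0,-0.298],[0,0,-0.447],[0,0,-0.596],[0,0,-0.745],[0,0,-0.894],[0,0,-1.043],[0,0,-1.192],[0,0,-1.341],[0,0,-1.49],[0,0,-1.639],[0,0,-1.788],[0,0,-1.937],[0,0,-2.086],[0,0,-2.235],[0,0,-2.384],[0,0,-2.533],[0,0,-2.682],[0,0,-2.831],[0,0,-2.98]], "fingers": [0.1,0.1,0.1,0.1,0.1,0.1,0.1,0.1,0.1,0.1,0.1,0.1,0.1,0.1,0.1,0.1,0.1,0.1,0.1,0.1]}}

```text
time_s: 7.95
tcp_pos: [492.3, 189.0, 202.6]
tool_rot: [[-0.048, 0.999, -0.003], [0.999, 0.048, -0.001], [-0.0, -0.003, -1.0]]
force: [-0.7, -0.5, -0.3]
opening: 42.3
```

```bash
python3 - <<'E'
from h import *
snap("wrist","w6")
s=get_state();print(s["tcp_pos"],np.arctan2(s["tool_rot"][1,0],s["tool_rot"][0,0]),s["joint_positions"])
E
```

```text
[492.74611408 190.92050837 202.64963081] 1.6302772304518383 [-0.55298555  0.19100088  0.07098693  1.93717008 -0.01725192  1.01628957
  1.15610909]
```

View pics/w6.png

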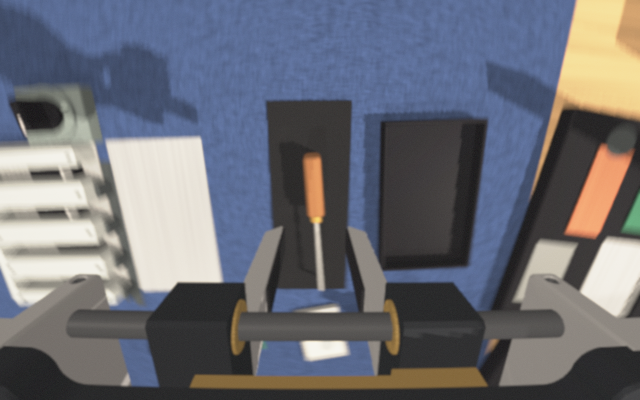

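```bash
python3 - <<'E'
from h import *
snap("wrist","w7",(230,90,270,210),2.9);crop("w7",280,140,70,160,4,"w7a")
E
```

```text
(no output)
```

View pics/w7a.png

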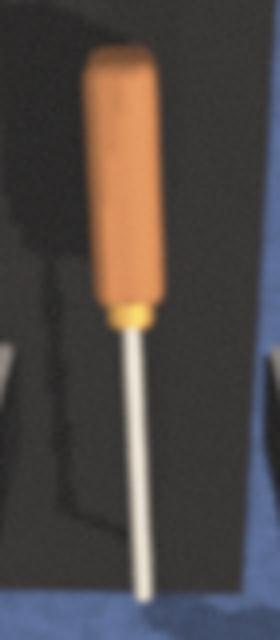

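View pics/w7.png

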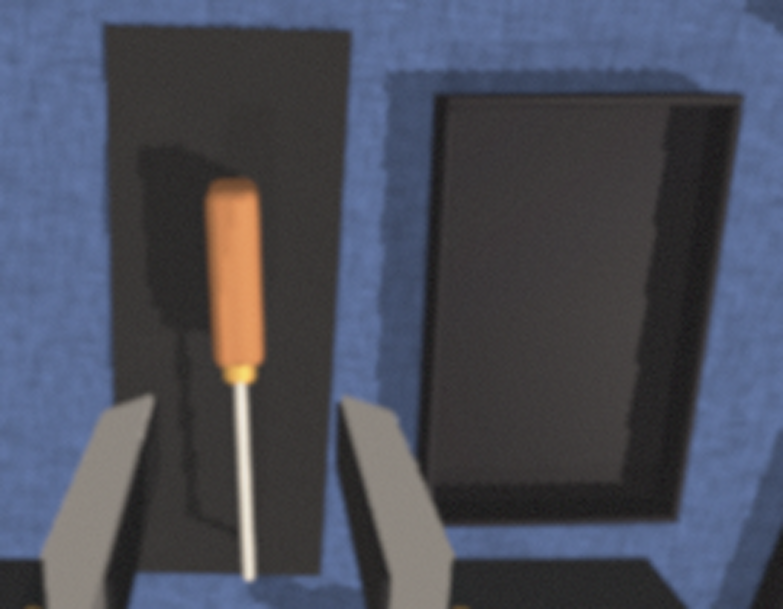

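```bash
python3 - <<'E'
from h import *
np.set_printoptions(precision=2,suppress=True)
w=load("w7")
p=lambda q:np.array(q)/4+[280,140]
P=at(w,p([[130.5,300],[122.5,68],[132,330],[144,590]]),[44,44,37,37]);print(P)
d=P[0]-P[1];print(np.hypot(*d[:2]),np.degrees(np.arctan2(d[1],d[0])),(P[0]+P[1])/2)
d=P[3]-P[2];print(np.degrees(np.arctan2(d[1],d[0])))
q=lambda q:np.array(q)/2.9+[230,90]
T=at(w,q([[438,95],[741,97],[678,520],[425,510]]),26);print("tray",T,T.mean(0))
e=T[0]-T[3];print(np.degrees(np.arctan2(e[1],e[0])))
F=at(w,q([[103,24],[350,31],[320,573]]),4);print("foam",F,(F[0]+F[2])/2)
s=get_state();print(s["tcp_pos"],s["tool_rot"])
E
```

```text
[[533.74 189.93  44.  ]
 [459.68 183.35  44.  ]
 [546.81 191.11  37.  ]
 [645.81 200.99  37.  ]]
74.35607606465508 5.080414685039198 [496.71 186.64  44.  ]
5.700353033388331
tray [[415.09 267.34  26.  ]
 [407.33 397.8   26.  ]
 [611.67 413.81  26.  ]
 [612.59 285.94  26.  ]] [511.67 341.22  26.  ]
-174.6213365268437
foam [[393.99 121.57   4.  ]
 [390.61 230.28   4.  ]
 [666.53 240.43   4.  ]] [530.26 181.     4.  ]
[492.5  189.41 202.68] [[-0.05  1.   -0.  ]
 [ 1.    0.05 -0.  ]
 [-0.   -0.   -1.  ]]
```

Emit:
{"fn": "play_rows", "kwargs": {"slide": [[-0.003,0.005,0.05],[-0.003,0.005,0.1],[-0.003,0.005,0.14],[-0.003,0.005,0.17],[-0.003,0.005,0.185],[-0.003,0.005,0.1935],[-0.003,0.005,0.1935],[-0.003,0.005,0.1935],[-0.003,0.005,0.1935],[-0.003,0.005,0.1935],[-0.003,0.005,0.1935],[-0.003,0.005,0.1935]], "turn": [[0,0,-0.042],[0,0,-0.042],[0,0,-0.042],[0,0,-0.042],[0,0,-0.042],[0,0,-0.042],[0,0,-0.042],[0,0,-0.042],[0,0,-0.042],[0,0,-0.042],[0,0,-0.042],[0,0,-0.042]], "fingers": [0.1,0.1,0.1,0.1,0.1,0.1,0.1,1,1,1,1,1], "force": 40}}

```text
time_s: 9.25
tcp_pos: [498.6, 185.6, 11.9]
tool_rot: [[-0.084, 0.996, 0.001], [0.996, 0.084, 0.001], [0.001, 0.001, -1.0]]
force: [-1.1, -0.5, 7.9]
opening: 21.7
```

Emit:
{"fn": "play_rows", "kwargs": {"slide": [[0,0,-0.04],[0,0,-0.08],[0,0,-0.11],[-0.015,0.01,-0.11],[-0.03,0.02,-0.11],[-0.045,0.03,-0.11],[-0.06,0.04,-0.11],[-0.075,0.05,-0.11],[-0.09,0.06,-0.11],[-0.105,0.07,-0.11],[-0.12,0.08,-0.11],[-0.135,0.09,-0.11],[-0.15,0.1,-0.11],[-0.165,0.11,-0.11],[-0.18,0.12,-0.11],[-0.194,0.13,-0.11],[-0.194,0.13,-0.11],[-0.194,0.13,-0.11],[-0.194,0.13,-0.11]], "turn": [[0,0,0],[0,0,0],[0,0,0],[0,0,0.12],[0,0,0.24],[0,0,0.36],[0,0,0.48],[0,0,0.6],[0,0,0.72],[0,0,0.84],[0,0,0.96],[0,0,1.08],[0,0,1.2],[0,0,1.32],[0,0,1.44],[0,0,1.56],[0,0,1.592],[0,0,1.592],[0,0,1.592]], "fingers": [1,1,1,1,1,1,1,1,1,1,1,1,1,1,1,1,1,1,1]}}

```text
time_s: 11.15
tcp_pos: [643.5, 3.8, 121.0]
tool_rot: [[0.998, 0.066, -0.0], [0.066, -0.998, 0.0], [-0.0, -0.001, -1.0]]
force: [0.5, -0.2, -1.8]
opening: 21.6
```

```bash
python3 - <<'E'
from h import *
snap("wrist","w8");snap("side","s8");snap("scene","c8")
crop("s8",220,150,180,140,4.4,"s8a");crop("c8",230,120,180,130,4.4,"c8a")
s=get_state();print(s["tcp_pos"],np.arctan2(s["tool_rot"][1,0],s["tool_rot"][0,0]),s["opening"])
E
```

```text
[643.65985195   3.60892445 121.1024994 ] 0.06481790965457679 21.488231042700438
```

View pics/w8.png

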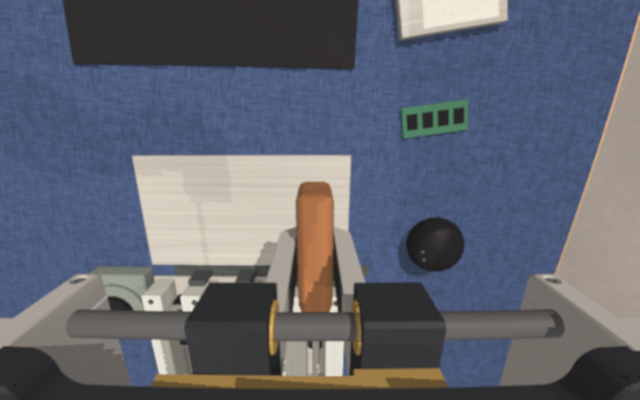

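View pics/s8a.png

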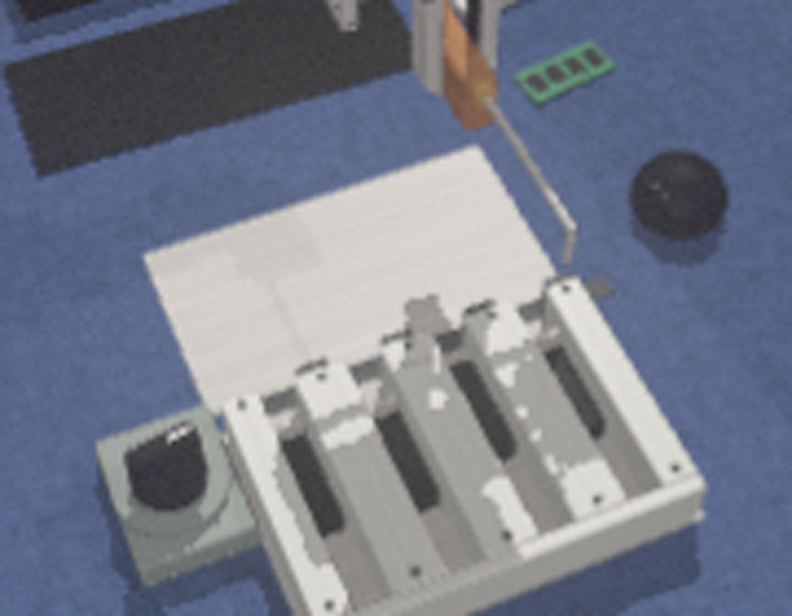

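View pics/c8a.png

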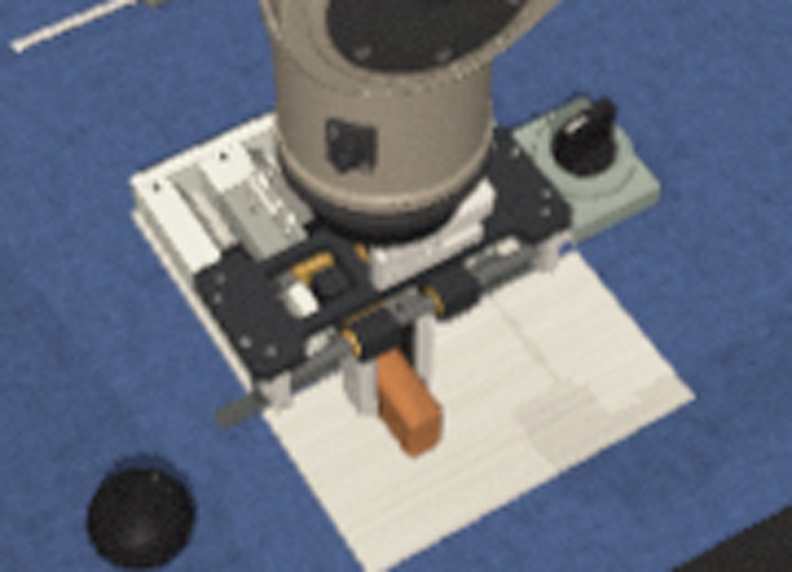

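```bash
python3 - <<'E'
from h import *
np.set_printoptions(precision=1,suppress=True)
d=load("s8")
print(at(d,np.array([[570,260],[572,226]])/4.4+[220,150],[116,148]))
tcp=np.array([643.6,3.6]);x=np.array([.0628,-.998])
print("expected",tcp+149*x)
# side view of dock ref: right front wall corner, z39
print("corner",at(d,np.array([[578,281]])/4.4+[220,150],39),pose(-1.508,575.3,-186.3,[[-75,112.5,39]]))
print(pix(d,[[*(tcp+149*x),116]])*1)
E
```

```text
[[ 657.8 -146.9  116. ]
 [ 655.9 -148.3  148. ]]
expected [ 653.  -145.1]
corner [[ 684.8 -109.9   39. ]] [[ 682.9 -104.4   39. ]]
[[347.4 209.1]]
```

Emit:
{"fn": "play_rows", "kwargs": {"slide": [[-0.002,0,0.03],[-0.002,0,0.06],[-0.002,0,0.071],[-0.002,0,0.071],[-0.002,0,0.071]], "turn": [[0,0,0],[0,0,0],[0,0,0],[0,0,0],[0,0,0]], "fingers": [1,1,1,1,1]}}

```text
time_s: 11.8
tcp_pos: [642.5, 2.8, 51.0]
tool_rot: [[0.998, 0.063, 0.001], [0.063, -0.998, 0.0], [0.001, -0.0, -1.0]]
force: [0.6, -0.6, -0.8]
opening: 21.9
```

```bash
python3 - <<'E'
from h import *
snap("side","s9");snap("scene","c9")
crop("s9",300,190,90,80,8.5,"s9a");crop("c9",230,120,180,130,4.4,"c9a")
s=get_state();print(s["tcp_pos"],np.arctan2(s["tool_rot"][1,0],s["tool_rot"][0,0]),s["opening"])
E
```

```text
[642.79415742   2.84143972  51.4009805 ] 0.06307634630744402 22.099133798158764
```

View pics/s9a.png

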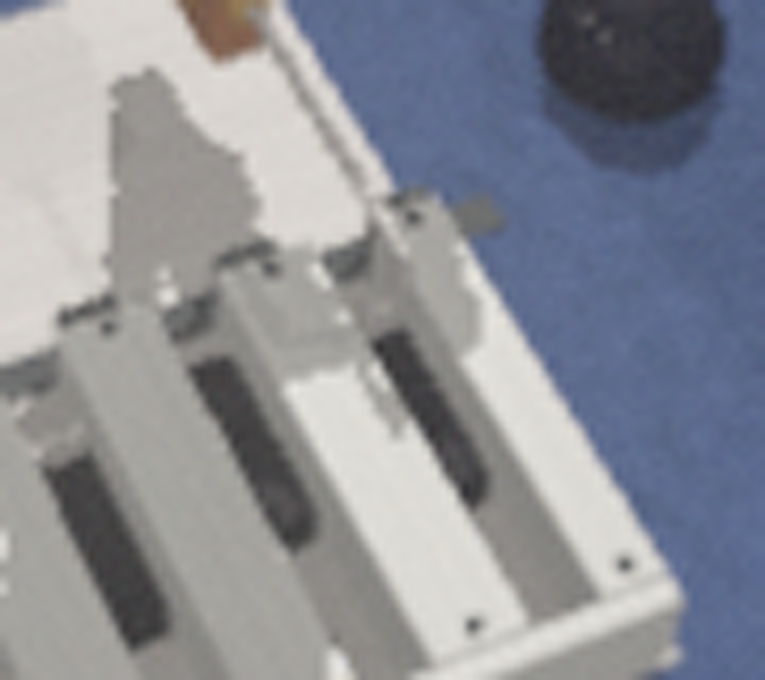

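```bash
python3 - <<'E'
from h import *
np.set_printoptions(precision=1,suppress=True)
d=load("s9")
tcp=np.array([642.8,2.8]);x=np.array([.0628,-.998])
P=[[*(tcp+149*x),z] for z in (46,76)]+[[*(tcp+50*x),76]]
print((pix(d,P)-[300,190])*8.5)
c=load("c9");print((pix(c,P)-[230,120])*4.4)
crop("s9",325,195,50,45,16,"s9b")
E
```

```text
[[386.2 307.7]
 [392.6 248.7]
 [251.2  13.8]]
[[261.5 275.8]
 [258.2 247.7]
 [340.7 366.6]]
```

View pics/s9b.png

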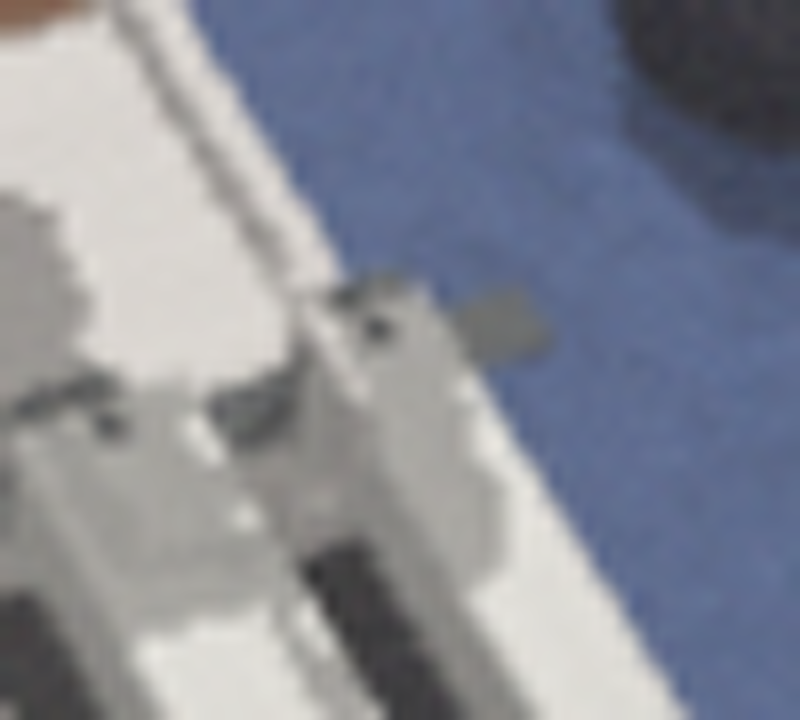

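View pics/c9a.png

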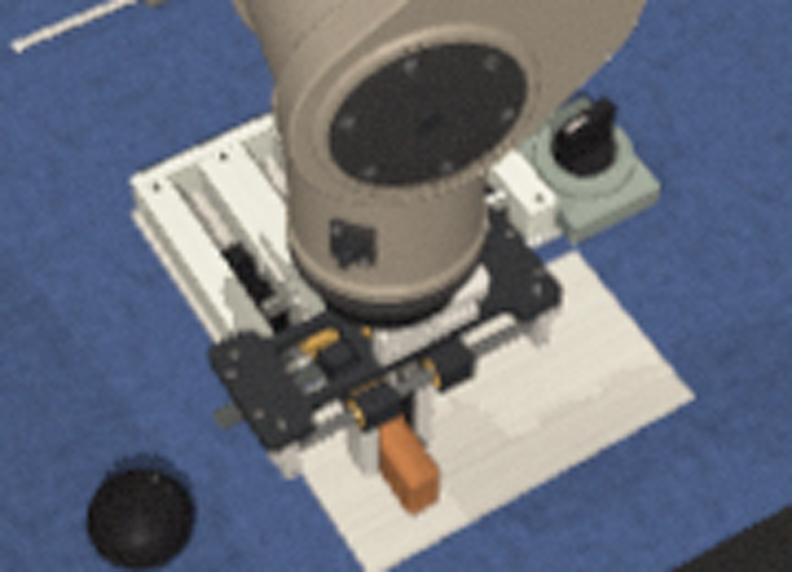

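```bash
python3 - <<'E'
from h import *
crop("c9",270,165,50,40,16,"c9b")
c=load("c9");tcp=np.array([642.8,2.8]);x=np.array([.0628,-.998])
P=[[*(tcp+149*x),z] for z in (46,76)]+[[*(tcp+110*x),76]]
P+=list(pose(-1.508,575.3,-186.3,[[-47,81,35],[-47,74,35],[-47,88,35]]))
print((pix(c,P)-[270,165])*16)
E
```

```text
[[310.87223679 283.05127512]
 [298.92974768 180.82566787]
 [414.03821866 346.77703979]
 [338.6969419  371.28435475]
 [374.40892497 353.66135937]
 [302.85695502 388.97028868]]
```

View pics/c9b.png

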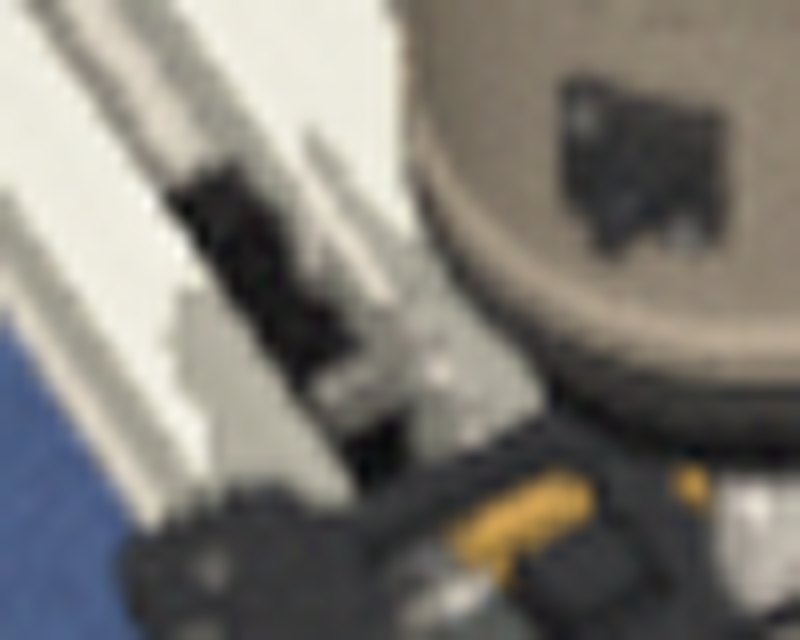

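Emit:
{"fn": "play_rows", "kwargs": {"slide": [[0,0,0.01],[0,0,0.021],[0,0,0.021],[0,0,0.021],[0,-0.004,0.021],[0,-0.008,0.021],[0,-0.012,0.021],[0,-0.016,0.021],[0,-0.02,0.021],[0,-0.02,0.021]], "turn": [[0,0,0],[0,0,0],[0,0,0],[0,0,0],[0,0,0],[0,0,0],[0,0,0],[0,0,0],[0,0,0],[0,0,0]], "fingers": [1,1,1,1,1,1,1,1,1,1]}}

```text
time_s: 12.9
tcp_pos: [640.7, 23.7, 29.0]
tool_rot: [[0.998, 0.064, 0.0], [0.064, -0.998, 0.0], [0.0, -0.0, -1.0]]
force: [-0.4, -0.8, -1.3]
opening: 21.6
```

```bash
python3 - <<'E'
from h import *
snap("side","s10");snap("scene","c10")
crop("s10",300,190,90,80,8.5,"s10a");crop("c10",265,165,60,50,13,"c10b")
E
```

```text
(no output)
```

View pics/s10a.png

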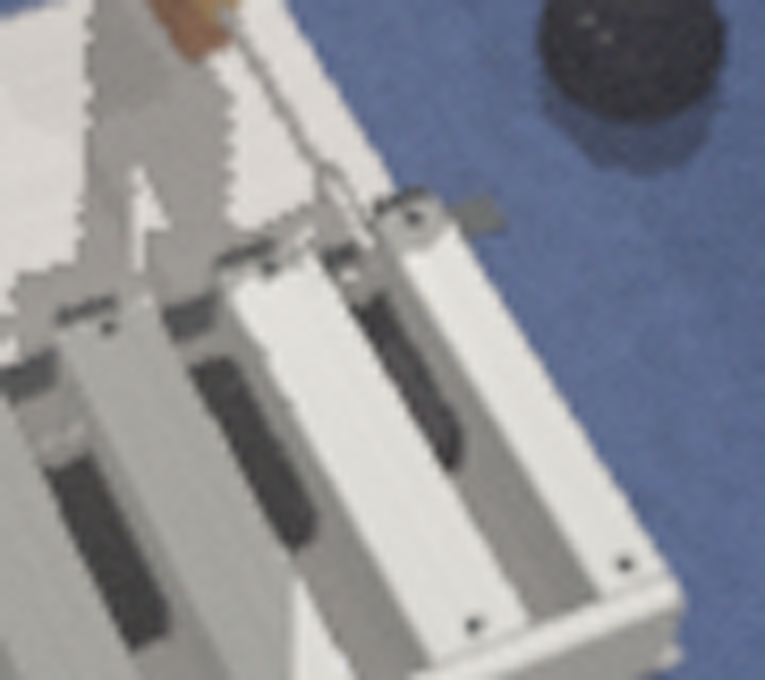

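View pics/c10b.png

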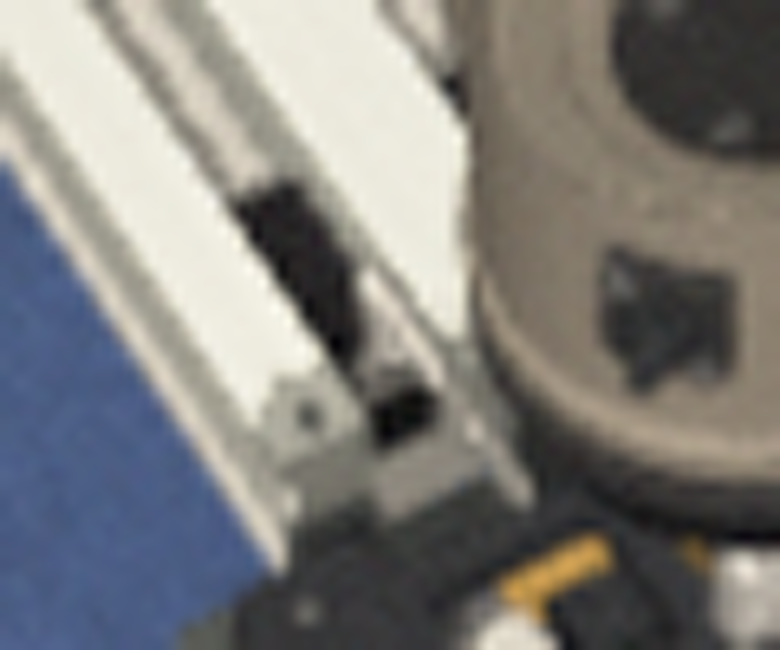

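Emit:
{"fn": "play_rows", "kwargs": {"slide": [[0,-0.008,0],[0,-0.016,0],[0,-0.024,0],[0,-0.032,0],[0,-0.04,0],[0,-0.048,0],[0,-0.056,0],[0,-0.064,0],[0,-0.072,0],[0,-0.08,0],[0,-0.088,0],[0,-0.096,0],[0,-0.103,0],[0,-0.108,0],[0,-0.111,0],[0,-0.112,0],[0,-0.112,0],[0,-0.104,0],[0,-0.104,0]], "turn": [[0,0,0],[0,0,0],[0,0,0],[0,0,0],[0,0,0],[0,0,0],[0,0,0],[0,0,0],[0,0,0],[0,0,0],[0,0,0],[0,0,0],[0,0,0],[0,0,0],[0,0,0],[0,0,0],[0,0,0],[0,0,0],[0,0,0]], "fingers": [1,1,1,1,1,1,1,1,1,1,1,1,1,1,1,1,1,1,1]}}

```text
time_s: 14.9
tcp_pos: [634.3, 124.6, 29.1]
tool_rot: [[0.998, 0.061, 0.0], [0.061, -0.998, -0.001], [0.0, 0.001, -1.0]]
force: [0.5, -0.5, -1.4]
opening: 21.8
```

```bash
python3 - <<'E'
from h import *
snap("side","s11");snap("scene","c11")
crop("s11",220,140,180,140,4.4,"s11a");crop("c11",230,130,180,140,4.4,"c11b")
s=get_state();print(s["tcp_pos"],s["opening"])
E
```

```text
[634.22346807 125.81622363  29.05323787] 21.685191409448993
```

View pics/s11a.png

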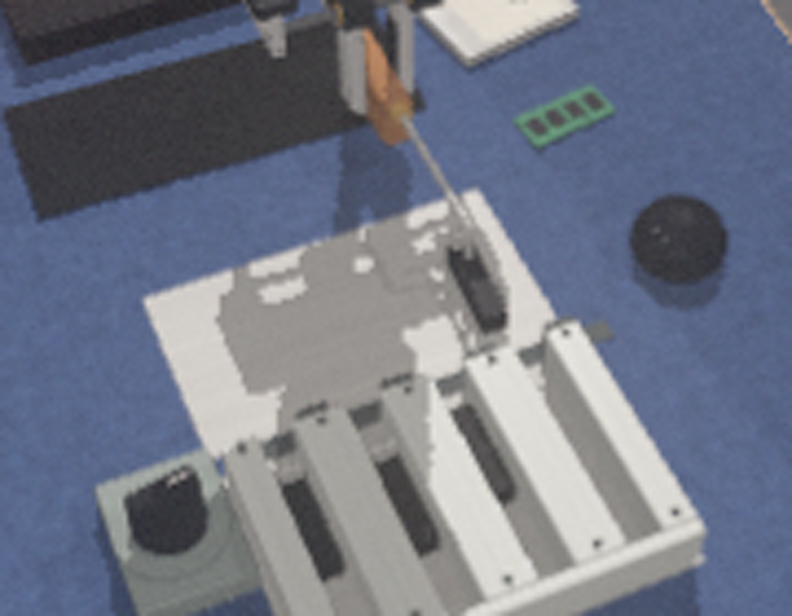

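View pics/c11b.png

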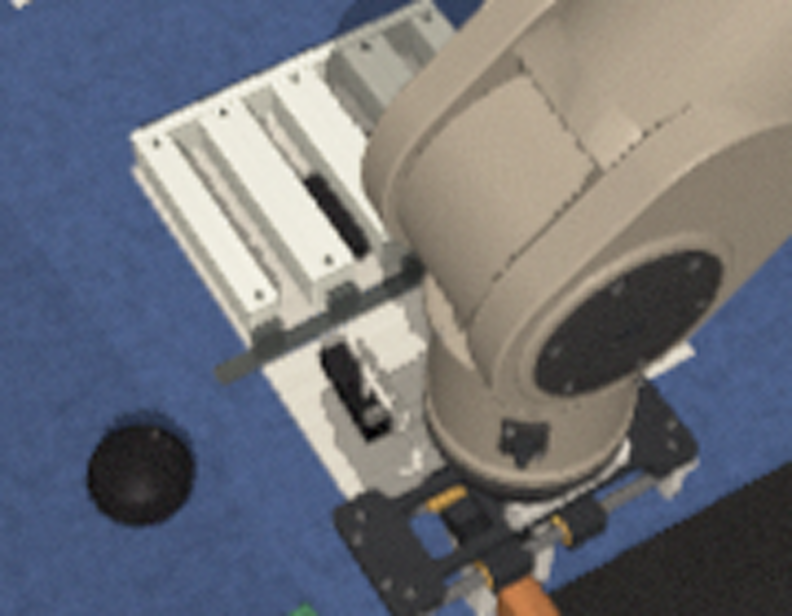

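Emit:
{"fn": "play_rows", "kwargs": {"slide": [[0,0,-0.03],[0,0,-0.07],[0,0,-0.07],[-0.03,0.035,-0.07],[-0.06,0.07,-0.07],[-0.09,0.1,-0.07],[-0.107,0.1245,-0.07],[-0.107,0.1245,-0.07],[-0.107,0.1245,-0.07],[-0.107,0.1245,-0.045],[-0.107,0.1245,-0.021],[-0.107,0.1245,-0.021],[-0.107,0.1245,-0.021]], "turn": [[0,0,0],[0,0,0],[0,0,0],[0,0,0],[0,0,0],[0,0,0],[0,0,0],[0,0,0],[0,0,0],[0,0,0],[0,0,0],[0,0,0],[0,0,0]], "fingers": [1,1,1,1,1,1,1,1,1,1,1,1,1]}}

```text
time_s: 16.3
tcp_pos: [535.4, -3.9, 50.0]
tool_rot: [[0.998, 0.064, -0.001], [0.064, -0.998, -0.0], [-0.001, 0.0, -1.0]]
force: [-1.0, -0.1, -0.6]
opening: 21.7
```

```bash
python3 - <<'E'
from h import *
snap("side","s12");snap("scene","c12")
crop("s12",220,140,180,140,4.4,"s12a");crop("c12",230,130,180,140,4.4,"c12b")
s=get_state();print(s["tcp_pos"],s["opening"],s["tool_rot"][:,0])
E
```

```text
[536.01673474  -4.07264507  50.88831834] 22.03688508729067 [0.99799482 0.06328655 0.00107036]
```

View pics/s12a.png

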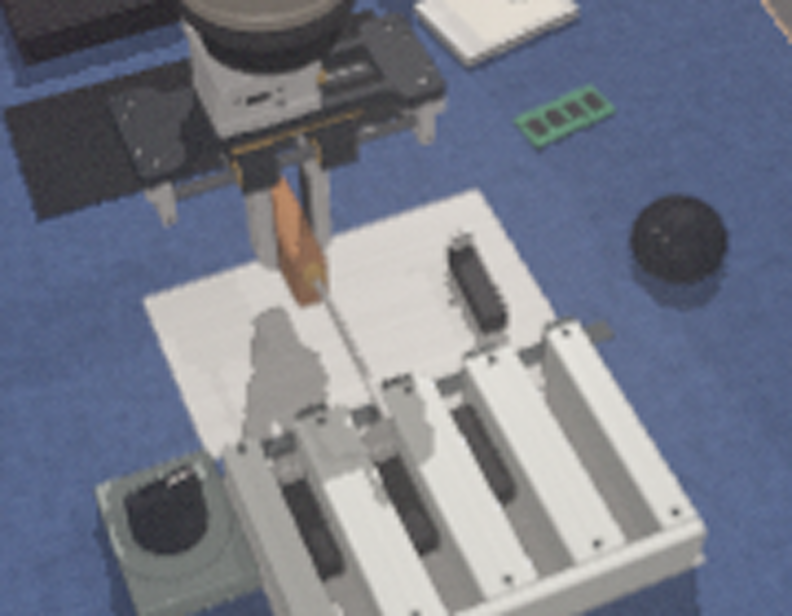

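View pics/c12b.png

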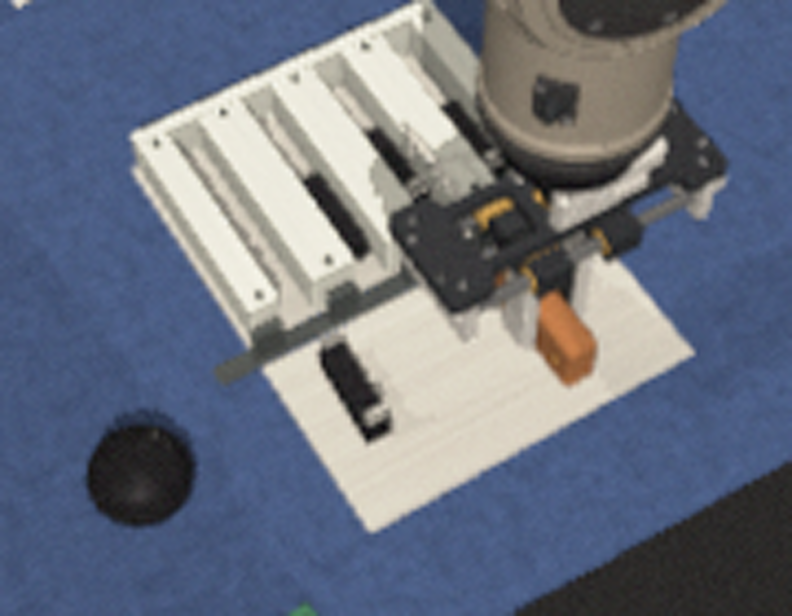

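Emit:
{"fn": "play_rows", "kwargs": {"slide": [[0,0.003,0],[0,0.003,0.01],[0,0.003,0.021],[0,0.003,0.021],[0,-0.004,0.021],[0,-0.012,0.021],[0,-0.02,0.021],[0,-0.028,0.021],[0,-0.036,0.021],[0,-0.044,0.021],[0,-0.052,0.021],[0,-0.06,0.021],[0,-0.068,0.021],[0,-0.076,0.021],[0,-0.084,0.021],[0,-0.092,0.021],[0,-0.1,0.021],[0,-0.108,0.021],[0,-0.116,0.021],[0,-0.12,0.021]], "turn": [[0,0,0],[0,0,0],[0,0,0],[0,0,0],[0,0,0],[0,0,0],[0,0,0],[0,0,0],[0,0,0],[0,0,0],[0,0,0],[0,0,0],[0,0,0],[0,0,0],[0,0,0],[0,0,0],[0,0,0],[0,0,0],[0,0,0],[0,0,0]], "fingers": [1,1,1,1,1,1,1,1,1,1,1,1,1,1,1,1,1,1,1,1]}}

```text
time_s: 18.4
tcp_pos: [527.5, 116.4, 29.0]
tool_rot: [[0.998, 0.064, -0.0], [0.064, -0.998, 0.0], [-0.0, -0.0, -1.0]]
force: [-0.6, 0.2, -0.4]
opening: 21.7
```

Emit:
{"fn": "play_rows", "kwargs": {"slide": [[0,-0.006,0],[0,-0.01,0],[0,-0.013,0],[0,-0.013,0],[0,-0.005,0],[0,-0.005,0]], "turn": [[0,0,0],[0,0,0],[0,0,0],[0,0,0],[0,0,0],[0,0,0]], "fingers": [1,1,1,1,1,1]}}

```text
time_s: 19.0
tcp_pos: [527.4, 118.7, 29.0]
tool_rot: [[0.998, 0.061, -0.0], [0.061, -0.998, -0.0], [-0.0, 0.0, -1.0]]
force: [-0.0, -0.7, -1.2]
opening: 21.8
```

```bash
python3 - <<'E'
from h import *
snap("side","s13");snap("scene","c13")
crop("s13",220,140,180,140,4.4,"s13a");crop("c13",230,130,180,140,4.4,"c13b")
s=get_state();print(s["tcp_pos"],s["opening"],s["tool_rot"][:,0])
E
```

```text
[527.32124353 119.68429128  28.99333279] 21.973129949780063 [ 9.98085239e-01  6.18534213e-02 -1.02658587e-04]
```

View pics/s13a.png

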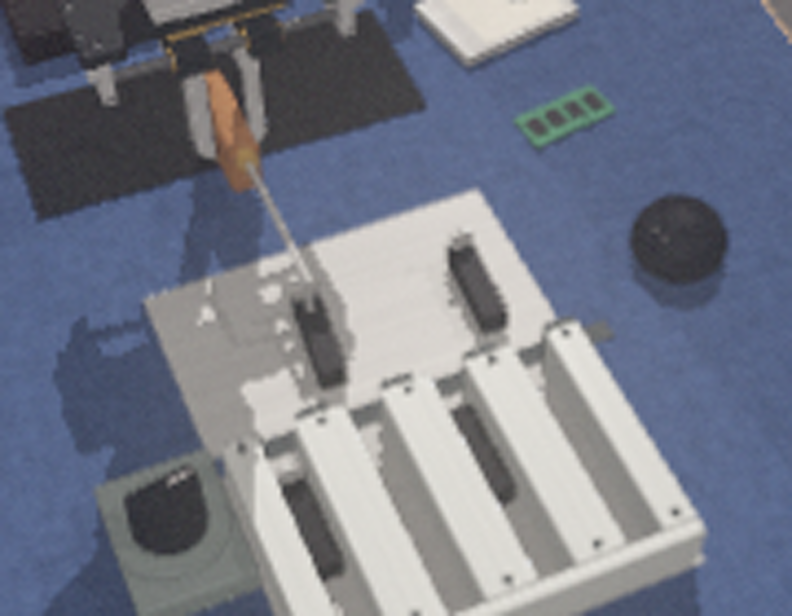

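Emit:
{"fn": "play_rows", "kwargs": {"slide": [[0,0,-0.03],[0,0,-0.07],[0,0,-0.07],[-0.03,0.035,-0.07],[-0.054,0.07,-0.07],[-0.054,0.1,-0.07],[-0.054,0.1195,-0.07],[-0.054,0.1195,-0.07],[-0.054,0.1195,-0.07],[-0.054,0.1195,-0.045],[-0.054,0.1195,-0.021],[-0.054,0.1195,-0.021],[-0.054,0.1195,-0.021]], "turn": [[0,0,0],[0,0,0],[0,0,0],[0,0,0],[0,0,0],[0,0,0],[0,0,0],[0,0,0],[0,0,0],[0,0,0],[0,0,0],[0,0,0],[0,0,0]], "fingers": [1,1,1,1,1,1,1,1,1,1,1,1,1]}}

```text
time_s: 20.4
tcp_pos: [480.7, -1.9, 50.0]
tool_rot: [[0.998, 0.063, -0.001], [0.063, -0.998, -0.0], [-0.001, 0.0, -1.0]]
force: [0.2, 0.6, -1.5]
opening: 21.7
```

```bash
python3 - <<'E'
from h import *
snap("side","s14");snap("scene","c14")
crop("s14",220,140,180,140,4.4,"s14a");crop("c14",230,130,180,140,4.4,"c14b")
s=get_state();print(s["tcp_pos"],s["opening"],s["tool_rot"][:,0])
d=s["tcp_pos"][:2]-[575.3,-186.3];print(d@[.0628,-.998],d@[.998,.0628])
E
```

```text
[481.52269087  -1.91609368  50.84972777] 21.637675435174756 [9.97990049e-01 6.33638180e-02 9.42930997e-04]
-189.90435352295736 -82.01044519361352
```

View pics/s14a.png

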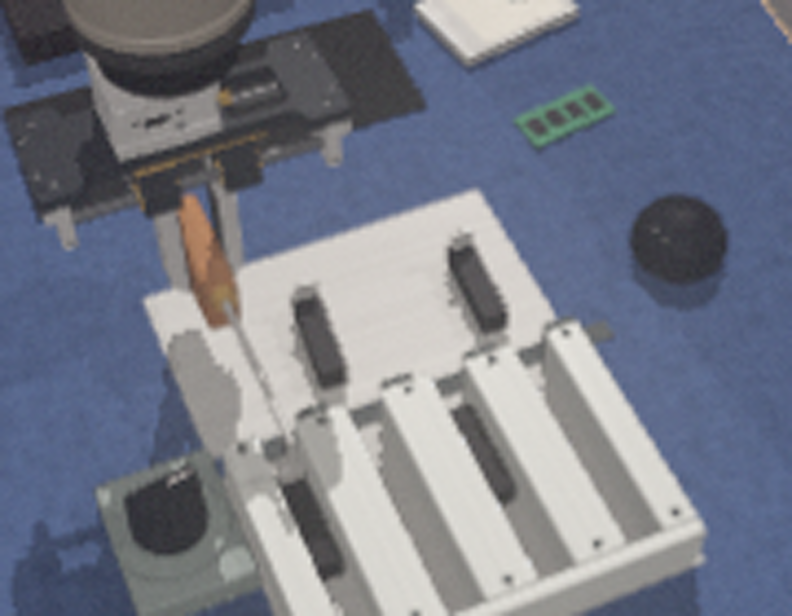

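View pics/c14b.png

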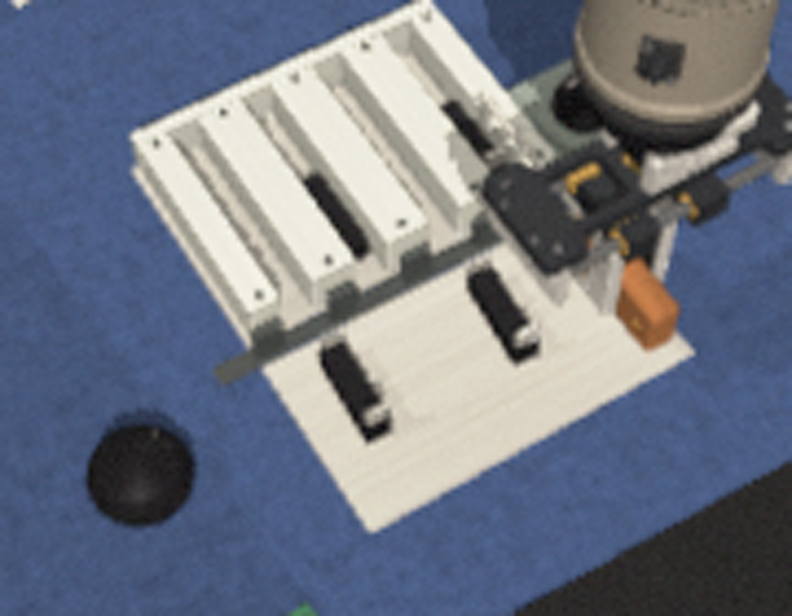

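Emit:
{"fn": "play_rows", "kwargs": {"slide": [[0,0.001,0],[0,0.001,0.01],[0,0.001,0.021],[0,0.001,0.021],[0,-0.004,0.021],[0,-0.012,0.021],[0,-0.02,0.021],[0,-0.028,0.021],[0,-0.036,0.021],[0,-0.044,0.021],[0,-0.052,0.021],[0,-0.06,0.021],[0,-0.068,0.021],[0,-0.076,0.021],[0,-0.084,0.021],[0,-0.092,0.021],[0,-0.1,0.021],[0,-0.108,0.021],[0,-0.116,0.021],[0,-0.12,0.021]], "turn": [[0,0,0],[0,0,0],[0,0,0],[0,0,0],[0,0,0],[0,0,0],[0,0,0],[0,0,0],[0,0,0],[0,0,0],[0,0,0],[0,0,0],[0,0,0],[0,0,0],[0,0,0],[0,0,0],[0,0,0],[0,0,0],[0,0,0],[0,0,0]], "fingers": [1,1,1,1,1,1,1,1,1,1,1,1,1,1,1,1,1,1,1,1]}}

```text
time_s: 22.5
tcp_pos: [473.3, 118.4, 29.0]
tool_rot: [[0.998, 0.064, -0.0], [0.064, -0.998, 0.0], [-0.0, -0.0, -1.0]]
force: [-0.7, -0.4, -0.4]
opening: 21.5
```

Emit:
{"fn": "play_rows", "kwargs": {"slide": [[0,-0.005,0],[0,-0.007,0],[0,-0.007,0],[0,0.001,0],[0,0.001,0],[0,0.001,-0.04],[0,0.001,-0.08],[0,0.001,-0.08],[0,0.001,-0.08]], "turn": [[0,0,0],[0,0,0],[0,0,0],[0,0,0],[0,0,0],[0,0,0],[0,0,0],[0,0,0],[0,0,0]], "fingers": [1,1,1,1,1,1,1,1,1]}}

```text
time_s: 23.4
tcp_pos: [473.8, 116.6, 109.5]
tool_rot: [[0.998, 0.063, 0.001], [0.063, -0.998, 0.001], [0.001, -0.001, -1.0]]
force: [-0.0, 0.5, -1.5]
opening: 21.8
```

```bash
python3 - <<'E'
from h import *
snap("side","s15");snap("scene","c15")
crop("s15",220,140,180,140,4.4,"s15a");crop("c15",230,130,180,140,4.4,"c15b")
s=get_state();print(s["tcp_pos"],s["opening"],s["tool_rot"][:,0],s["joint_positions"])
E
```

```text
[472.82960445 116.18225631 108.21823393] 21.659323284365584 [ 0.99802847  0.0627532  -0.00109692] [-0.85885271  0.27214934  0.56742547  2.13766859 -0.20595243  0.78460794
 -0.09854855]
```

View pics/s15a.png

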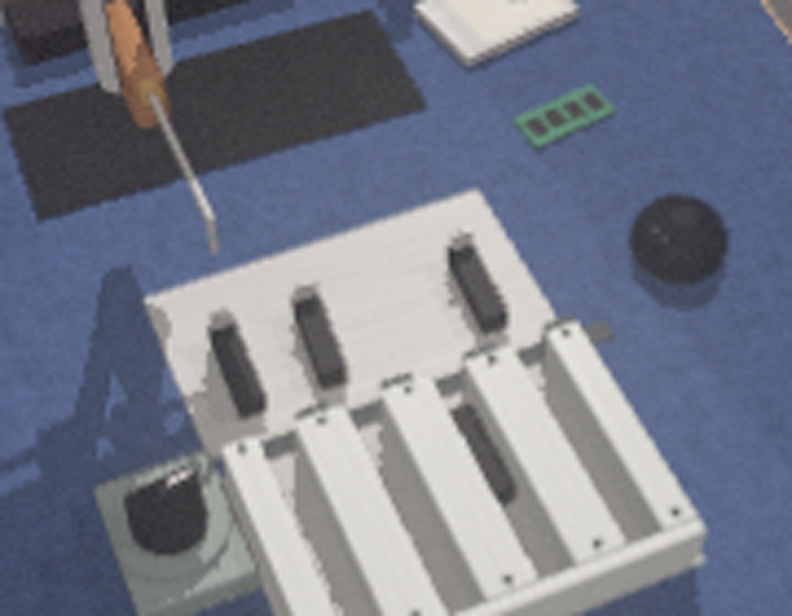

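View pics/c15b.png

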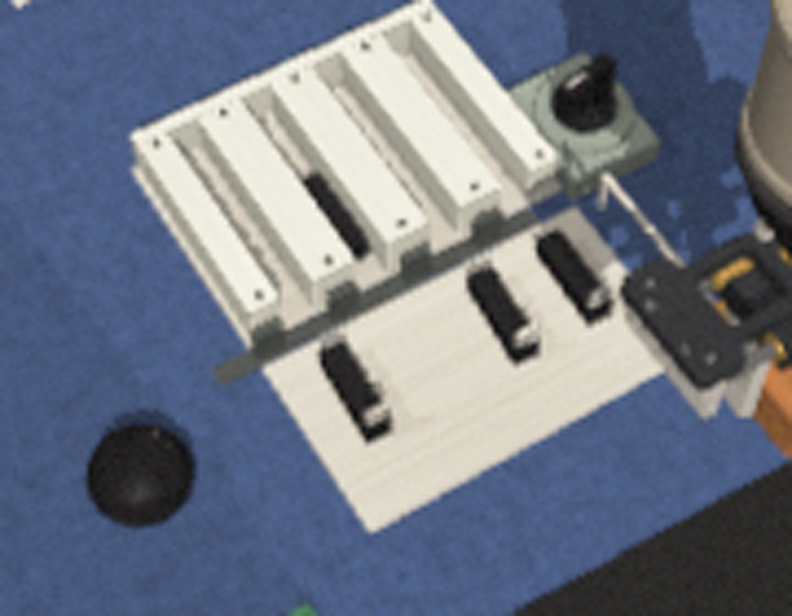

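Emit:
{"fn": "play_rows", "kwargs": {"slide": [[0.003,-0.006,0],[0.006,-0.012,0],[0.009,-0.018,0],[0.012,-0.024,0],[0.015,-0.03,0],[0.018,-0.036,0],[0.021,-0.042,0],[0.024,-0.048,0],[0.027,-0.054,0],[0.03,-0.06,0],[0.03,-0.0676,0],[0.03,-0.0676,0],[0.03,-0.0676,0.03],[0.03,-0.0676,0.06],[0.03,-0.0676,0.08],[0.03,-0.0676,0.09],[0.03,-0.0676,0.093],[0.03,-0.0676,0.093],[0.03,-0.0676,0.093]], "turn": [[0,0,-0.145],[0,0,-0.29],[0,0,-0.435],[0,0,-0.58],[0,0,-0.725],[0,0,-0.87],[0,0,-1.015],[0,0,-1.16],[0,0,-1.305],[0,0,-1.45],[0,0,-1.592],[0,0,-1.592],[0,0,-1.592],[0,0,-1.592],[0,0,-1.592],[0,0,-1.592],[0,0,-1.592],[0,0,-1.592],[0,0,-1.592]], "fingers": [1,1,1,1,1,1,1,1,1,1,1,1,1,1,1,1,1,1,1]}}

```text
time_s: 25.4
tcp_pos: [499.6, 185.9, 16.7]
tool_rot: [[-0.083, 0.997, 0.001], [0.997, 0.083, 0.0], [0.0, 0.001, -1.0]]
force: [0.6, 0.4, -0.8]
opening: 22.0
```

Emit:
{"fn": "play_rows", "kwargs": {"slide": [[0,0,0.002],[0,0,0.0045],[0,0,0.0045],[0,0,0.0045],[0,0,0.0045],[0,0,0.0045],[0,0,-0.03],[0,0,-0.08],[0,0,-0.13],[0,0,-0.18],[0,0,-0.18],[0,0,-0.18]], "turn": [[0,0,0],[0,0,0],[0,0,0],[0,0,0],[0,0,0],[0,0,0],[0,0,0],[0,0,0],[0,0,0],[0,0,0],[0,0,0],[0,0,0]], "fingers": [1,1,1,0.1,0.1,0.1,0.1,0.1,0.1,0.1,0.1,0.1]}}

```text
time_s: 26.6
tcp_pos: [499.5, 186.1, 197.0]
tool_rot: [[-0.084, 0.996, 0.002], [0.996, 0.084, 0.001], [0.001, 0.002, -1.0]]
force: [0.2, -0.6, -1.3]
opening: 42.6
```

```bash
python3 - <<'E'
from h import *
snap("side","s16");snap("scene","c16");snap("wrist","w16")
crop("s16",200,100,180,130,4.4,"s16a");crop("c16",230,130,260,200,3,"c16b")
s=get_state();print(s["tcp_pos"],s["opening"],s["tool_rot"][:,0])
E
```

```text
[498.37613949 185.49814146 194.6770853 ] 42.17644980220102 [-8.41303340e-02  9.96454339e-01 -9.15017769e-04]
```

View pics/s16a.png

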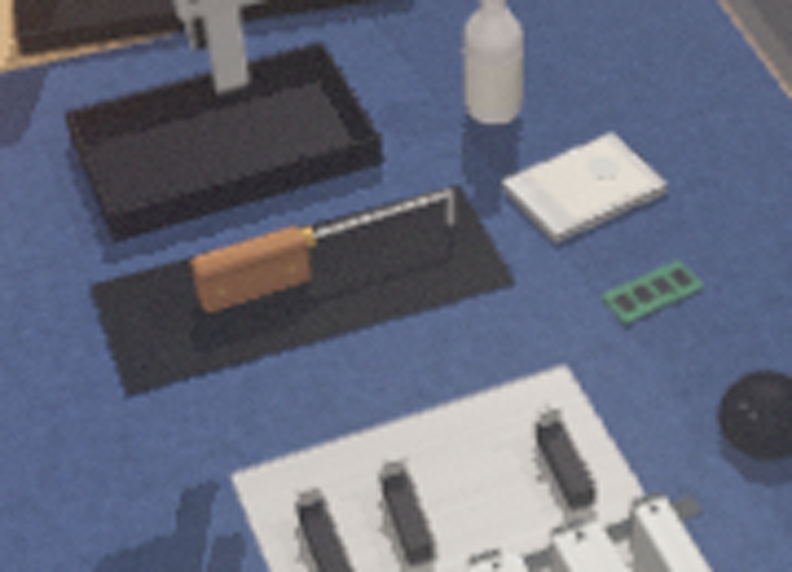

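View pics/c16b.png

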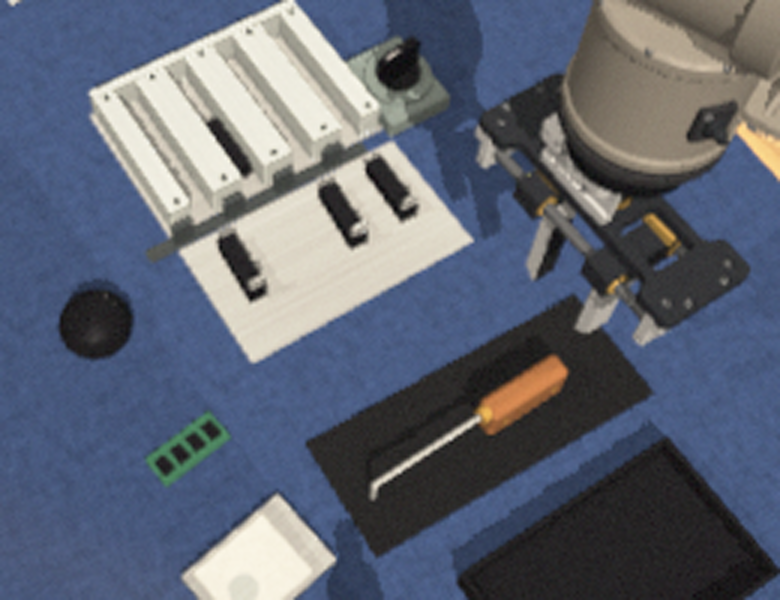

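View pics/w16.png

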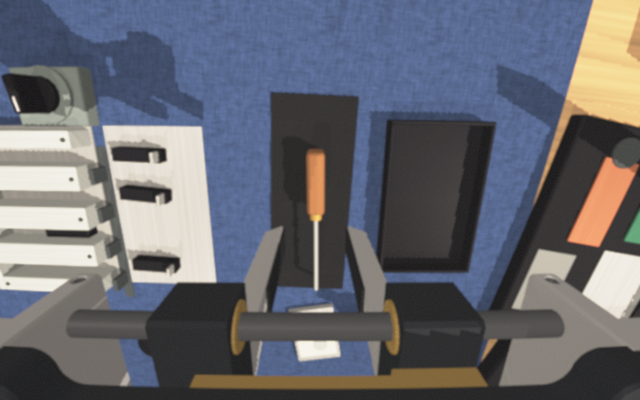

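Emit:
{"fn": "play_rows", "kwargs": {"slide": [[-0.03,0.005,0],[-0.06,0.01,0],[-0.09,0.015,0],[-0.12,0.02,0],[-0.15,0.025,0],[-0.18,0.03,0],[-0.21,0.035,0],[-0.24,0.04,0],[-0.265,0.045,0],[-0.28,0.048,0],[-0.29,0.048,0],[-0.29,0.048,0],[-0.29,0.048,0],[-0.29,0.048,0]], "turn": [[0,0,0.145],[0,0,0.29],[0,0,0.435],[0,0,0.58],[0,0,0.725],[0,0,0.87],[0,0,1.015],[0,0,1.16],[0,0,1.305],[0,0,1.45],[0,0,1.592],[0,0,1.592],[0,0,1.592],[0,0,1.592]], "fingers": [0.2,0.2,0.2,0.2,0.2,0.2,0.2,0.2,0.2,0.2,0.2,0.2,0.2,0.2]}}

```text
time_s: 28.15
tcp_pos: [571.1, -98.2, 195.4]
tool_rot: [[0.998, 0.067, -0.001], [0.067, -0.998, 0.0], [-0.001, -0.0, -1.0]]
force: [0.5, 0.6, -0.8]
opening: 37.5
```

```bash
python3 - <<'E'
from h import *
snap("wrist","w17");crop("w17",170,100,270,190,2.9,"w17a")
s=get_state();print(s["tcp_pos"],s["opening"],s["tool_rot"][:,0])
E
```

```text
[571.2006388  -98.2914287  195.63804217] 37.42157983066009 [ 9.97779701e-01  6.65980876e-02 -6.02155838e-04]
```

View pics/w17.png

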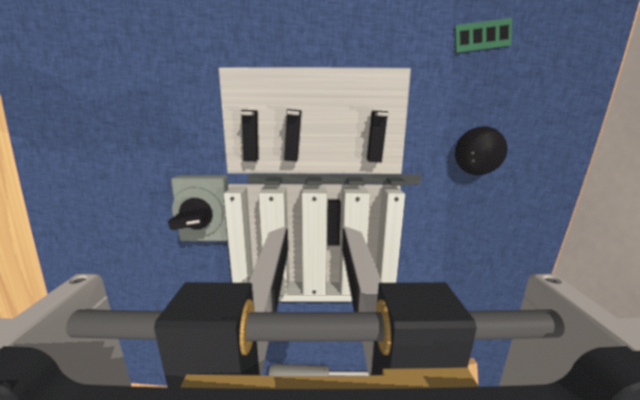

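View pics/w17a.png

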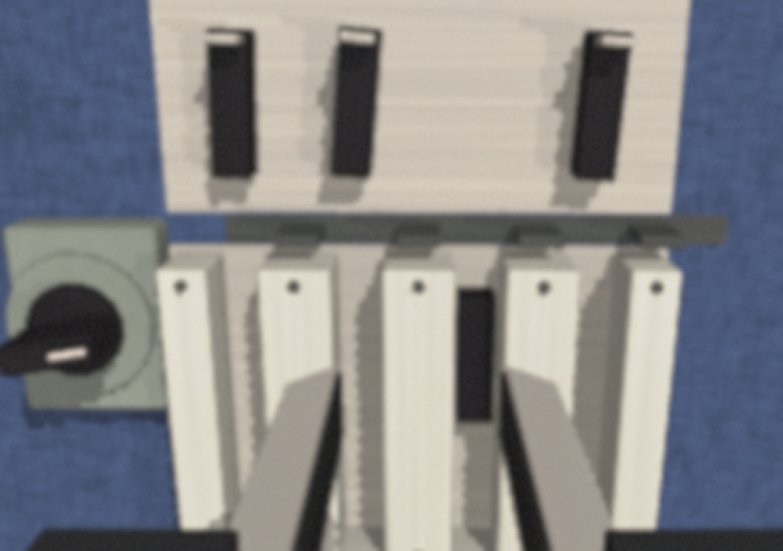

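```bash
cat > fitc.py <<'E'
from h import *
from scipy.optimize import minimize
def fit(tag,x,y,a,zb=1.5,thr=75,S=6,show=None):
    d=load(tag);f=cv2.GaussianBlur(d["frame"],(3,3),0).max(2)
    c=pix(d,[[x,y,zb+9]])[0];u0,v0=int(c[0])-45,int(c[1])-45
    sub=f[max(v0,0):v0+90,u0:u0+90];v0=max(v0,0)
    m=cv2.resize(sub,None,fx=S,fy=S,interpolation=cv2.INTER_CUBIC)<thr
    n,lab,st,ce=cv2.connectedComponentsWithStats(m.astype(np.uint8))
    t=(c-[u0,v0])*S
    k=min(range(1,n),key=lambda i:np.hypot(*(ce[i]-t)) if st[i][4]>3000 else 1e9);m=lab==k
    C=[[i,j,k] for i in (-32,32) for j in (-9,9) for k in (zb,zb+18)]
    T=[[i,j,k] for i in (-30,-26) for j in (-7,7) for k in (zb+18,zb+32)]
    def draw(p):
        o=np.zeros(m.shape,np.uint8)
        h=cv2.convexHull((((pix(d,pose(p[2],p[0],p[1],C))-[u0,v0]+.5)*S-.5)*16).astype(np.int32))
        cv2.fillConvexPoly(o,h,1,shift=4)
        h=cv2.convexHull((((pix(d,pose(p[2],p[0],p[1],T))-[u0,v0]+.5)*S-.5)*16).astype(np.int32))
        t=np.zeros(m.shape,np.uint8);cv2.fillConvexPoly(t,h,1,shift=4)
        return o>0,t>0
    def cost(q):
        o,t=draw((q[0],q[1],q[2]/30))
        return ((o^m)&~t).sum()/m.sum()
    best=None
    for da in (0,.1,-.1,.3,-.3):
        r=minimize(cost,[x,y,(a+da)*30],method="Nelder-Mead",options=dict(initial_simplex=[[x,y,(a+da)*30],[x+6,y,(a+da)*30],[x,y+6,(a+da)*30],[x,y,(a+da)*30+4]],xatol=.05,fatol=1e-4))
        if best is None or r.fun<best.fun:best=r
    q=best.x;return q[0],q[1],q[2]/30,best.fun
E
python3 - <<'E'
from fitc import *
for x,y in ((487,-50),(540,-47),(648,-40)):
    p=fit("w17",x,y,-1.508);dx=np.array(p[:2])-[575.3,-186.3]
    print(np.round(p,3),"dock",dx@[.0628,-.998],dx@[.998,.0628])
E
```

```text
[ 4.84481e+02 -4.78340e+01 -1.56000e+00  3.14000e-01] dock -143.8921093700492 -81.94153969103918
[ 5.38393e+02 -4.44200e+01 -1.65700e+00  3.26000e-01] dock -143.91381595153956 -27.92266460036978
[ 6.44812e+02 -3.87060e+01 -1.62200e+00  2.84000e-01] dock -142.93348305742995 78.64203263815982
```

```bash
python3 - <<'E'
from fitc import *
d=load("w17");im=d["frame"][100:290,170:440,::-1].copy()
print(d["frame"].max(2)[110:170:6,240:262].tolist())
im=cv2.resize(im,None,fx=2.9,fy=2.9,interpolation=cv2.INTER_CUBIC)
for p in ((484.5,-47.8,-1.56),(538.4,-44.4,-1.657),(644.8,-38.7,-1.622)):
    C=[[i,j,k] for i in (-32,32) for j in (-9,9) for k in (1.5,19.5)]
    h=cv2.convexHull(((pix(d,pose(p[2],p[0],p[1],C))-[170,100]+.5)*2.9).astype(np.int32))
    cv2.polylines(im,[h],True,(0,0,255))
cv2.imwrite("pics/ov.png",im[:300])
E
```

```text
[[175, 144, 122, 111, 111, 113, 115, 118, 122, 123, 123, 120, 117, 115, 115, 118, 129, 156, 189, 204, 208, 208], [167, 120, 70, 48, 44, 50, 48, 50, 50, 51, 52, 52, 49, 50, 44, 36, 48, 98, 156, 195, 208, 206], [168, 118, 65, 37, 33, 38, 33, 39, 36, 36, 41, 45, 43, 42, 40, 37, 49, 101, 160, 198, 210, 210], [142, 110, 73, 46, 44, 42, 43, 43, 42, 43, 43, 46, 40, 43, 41, 38, 43, 92, 154, 190, 201, 204], [130, 110, 77, 50, 40, 42, 44, 42, 42, 45, 45, 41, 46, 40, 42, 38, 43, 89, 148, 187, 205, 206], [169, 132, 88, 55, 45, 39, 43, 43, 44, 42, 44, 44, 45, 44, 41, 37, 41, 77, 136, 180, 202, 206], [175, 140, 100, 62, 45, 40, 44, 41, 44, 39, 40, 44, 42, 44, 42, 42, 38, 66, 121, 173, 201, 207], [183, 157, 118, 72, 45, 41, 46, 42, 43, 45, 40, 44, 40, 44, 43, 39, 38, 60, 115, 164, 192, 200], [179, 151, 118, 77, 47, 41, 43, 42, 39, 44, 42, 44, 41, 45, 40, 39, 35, 61, 113, 163, 194, 201], [184, 162, 148, 146, 146, 146, 145, 146, 148, 145, 146, 146, 146, 147, 152, 166, 181, 195, 204, 207, 208, 208]]
```

View pics/ov.png

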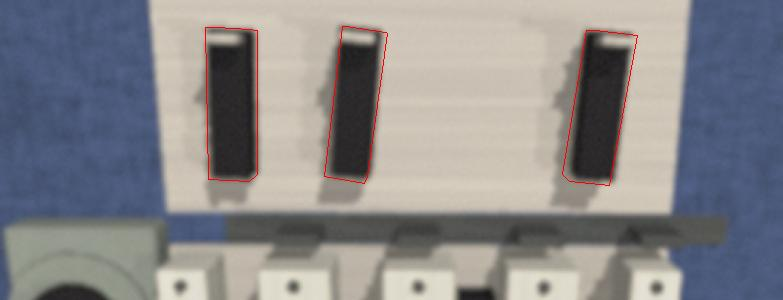

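```bash
sed -i 's/cv2.GaussianBlur(d\["frame"\],(3,3),0).max(2)/d["frame"].max(2)/' fitc.py; python3 - <<'E'
from fitc import *
d=load("w17");im=d["frame"][100:290,170:440,::-1].copy()
im=cv2.resize(im,None,fx=2.9,fy=2.9,interpolation=cv2.INTER_CUBIC)
for x,y in ((484.5,-48),(538.4,-44.4),(644.8,-39)):
    p=fit("w17",x,y,-1.52,thr=112);dx=np.array(p[:2])-[575.3,-186.3]
    print(np.round(p,3),"dock",dx@[.0628,-.998],dx@[.998,.0628])
    C=[[i,j,k] for i in (-32,32) for j in (-9,9) for k in (1.5,19.5)]
    h=cv2.convexHull(((pix(d,pose(p[2],p[0],p[1],C))-[170,100]+.5)*2.9).astype(np.int32))
    cv2.polylines(im,[h],True,(0,0,255))
cv2.imwrite("pics/ov.png",im[:300])
E
```

```text
[ 4.84128e+02 -4.78970e+01 -1.53400e+00  1.24000e-01] dock -143.8518710903707 -82.29746317516769
[ 5.38012e+02 -4.39250e+01 -1.59600e+00  9.70000e-02] dock -144.43189248555439 -28.272006153304975
[ 6.44584e+02 -3.80300e+01 -1.58000e+00  9.90000e-02] dock -143.62232112881858 78.45663714426396
```

View pics/ov.png

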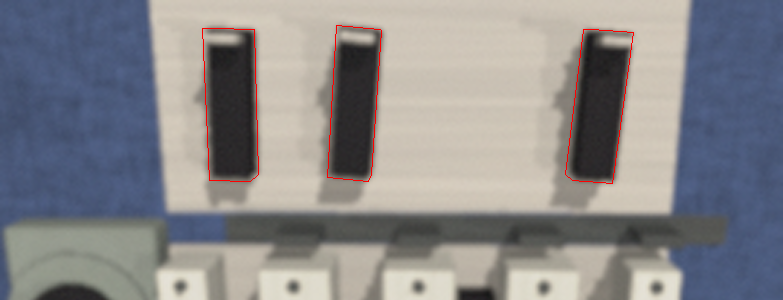

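Emit:
{"fn": "play_rows", "kwargs": {"slide": [[-0.04,-0.025,0.03],[-0.0835,-0.056,0.06],[-0.0835,-0.056,0.1],[-0.0835,-0.056,0.14],[-0.0835,-0.056,0.165],[-0.0835,-0.056,0.18],[-0.0835,-0.056,0.189],[-0.0835,-0.056,0.189],[-0.0835,-0.056,0.189],[-0.0835,-0.056,0.189],[-0.0835,-0.056,0.189],[-0.0835,-0.056,0.189],[-0.0835,-0.056,0.189],[-0.0835,-0.056,0.189]], "turn": [[0,0,0.03],[0,0,0.03],[0,0,0.03],[0,0,0.03],[0,0,0.03],[0,0,0.03],[0,0,0.03],[0,0,0.03],[0,0,0.03],[0,0,0.03],[0,0,0.03],[0,0,0.03],[0,0,0.03],[0,0,0.03]], "fingers": [0.2,0.2,0.2,0.2,0.2,0.2,0.2,0.2,0.2,1,1,1,1,1], "force": 25}}

```text
time_s: 29.6
tcp_pos: [484.9, -48.3, 7.5]
tool_rot: [[0.999, 0.033, 0.001], [0.033, -0.999, 0.0], [0.001, -0.0, -1.0]]
force: [-1.5, -0.3, 7.9]
opening: 17.7
```

Emit:
{"fn": "play_rows", "kwargs": {"slide": [[0,0,-0.04],[0,0,-0.09],[0,-0.03,-0.11],[-0.002,-0.07,-0.11],[-0.005,-0.11,-0.11],[-0.007,-0.15,-0.11],[-0.009,-0.19,-0.11],[-0.011,-0.23,-0.11],[-0.012,-0.27,-0.11],[-0.013,-0.31,-0.11],[-0.014,-0.35,-0.11],[-0.015,-0.375,-0.11],[-0.015,-0.3865,-0.11],[-0.015,-0.3865,-0.11],[-0.015,-0.3865,-0.11],[-0.015,-0.3865,-0.11]], "turn": [[0,0,0],[0,0,0],[0,0,0],[0,0,-0.044],[0,0,-0.044],[0,0,-0.044],[0,0,-0.044],[0,0,-0.044],[0,0,-0.044],[0,0,-0.044],[0,0,-0.044],[0,0,-0.044],[0,0,-0.044],[0,0,-0.044],[0,0,-0.044],[0,0,-0.044]], "fingers": [1,1,1,1,1,1,1,1,1,1,1,1,1,1,1,1]}}

```text
time_s: 31.2
tcp_pos: [457.2, 335.6, 117.1]
tool_rot: [[0.997, 0.075, -0.0], [0.075, -0.997, -0.0], [-0.0, 0.0, -1.0]]
force: [0.4, -0.0, -0.8]
opening: 18.0
```

```bash
python3 - <<'E'
from h import *
snap("side","s18");snap("scene","c18");snap("wrist","w18")
crop("s18",190,80,140,100,5.5,"s18a");crop("c18",360,230,160,140,4.5,"c18b")
s=get_state();print(s["tcp_pos"],s["opening"],s["tool_rot"][:,0])
E
```

```text
[457.08337799 336.32275705 117.16631079] 17.923677611719437 [9.97151563e-01 7.54238585e-02 3.96543935e-05]
```

View pics/s18a.png

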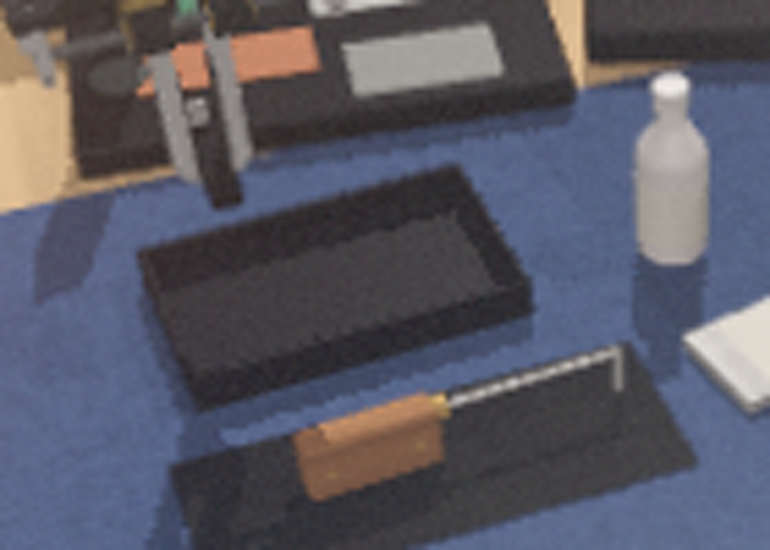

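View pics/c18b.png

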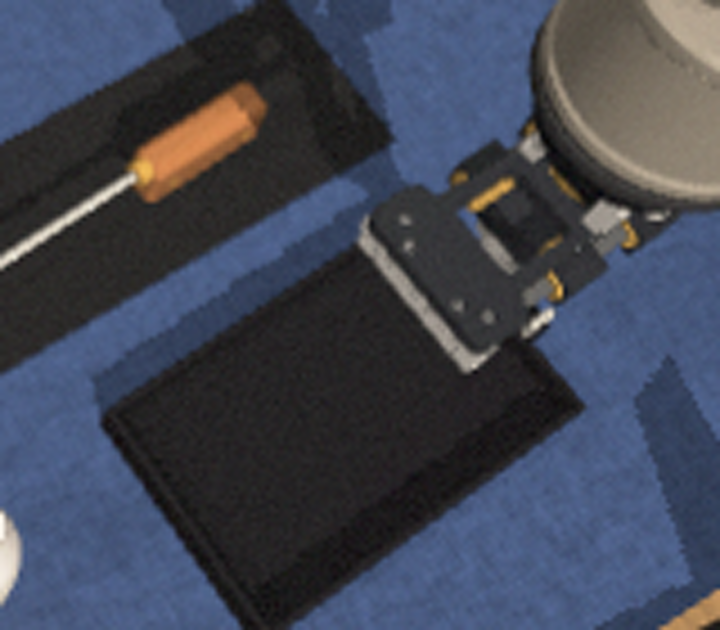

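View pics/w18.png

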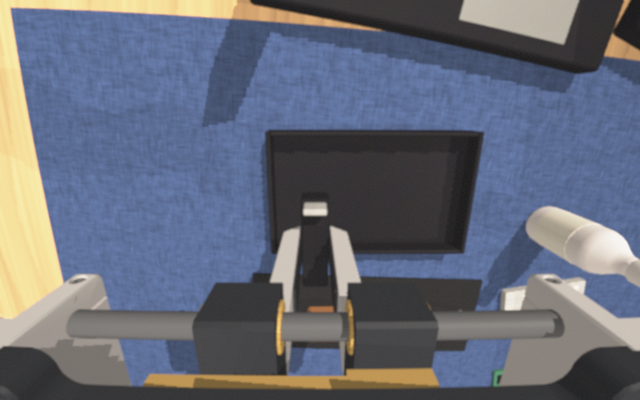

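```bash
python3 - <<'E'
from h import *
np.set_printoptions(precision=1,suppress=True)
d=load("w18");T=at(d,[[267,131],[482,133],[465,252],[273,253]],26);print(T,T.mean(0),np.arctan2(*(T[1]-T[0])[1::-1]),np.arctan2(*(T[2]-T[3])[1::-1]))
print(np.hypot(*(T[1]-T[0])[:2]),np.hypot(*(T[1]-T[2])[:2]))
E
```

```text
[[407.3 400.1  26. ]
 [610.7 414.1  26. ]
 [623.1 289.1  26. ]
 [416.9 273.1  26. ]] [514.5 344.1  26. ] 0.06851082647730694 0.0773538118296895
203.84479756620996 125.59912495175871
```

Emit:
{"fn": "play_rows", "kwargs": {"slide": [[0.002,-0.006,0.04],[0.002,-0.006,0.08],[0.002,-0.006,0.098],[0.002,-0.006,0.104],[0.002,-0.006,0.106],[0.002,-0.006,0.106],[0.002,-0.006,0.106],[0.002,-0.006,0.106],[0.002,-0.006,0.106],[0.002,-0.006,0.106],[0.002,-0.006,0.06],[0.002,-0.006,0.01],[0.002,-0.006,0.0],[0.002,-0.006,0.0]], "turn": [[0,0,0],[0,0,0],[0,0,0],[0,0,0],[0,0,0],[0,0,0],[0,0,0],[0,0,0],[0,0,0],[0,0,0],[0,0,0],[0,0,0],[0,0,0],[0,0,0]], "fingers": [1,1,1,1,1,1,0.35,0.35,0.35,0.35,0.35,0.35,0.35,0.35]}}

```text
time_s: 32.75
tcp_pos: [459.1, 344.4, 119.0]
tool_rot: [[0.997, 0.077, 0.002], [0.077, -0.997, 0.003], [0.002, -0.003, -1.0]]
force: [0.4, 0.1, -0.8]
opening: 30.4
```

```bash
python3 - <<'E'
from h import *
snap("side","s19");snap("scene","c19")
crop("s19",190,90,180,130,4.4,"s19a");crop("c19",230,130,290,240,2.5,"c19b")
s=get_state();print(s["tcp_pos"],s["opening"],s["tool_rot"][:,0])
E
```

```text
[457.74801182 343.40416962 116.31430933] 30.412033654219787 [ 9.97007451e-01  7.73028740e-02 -6.39615950e-04]
```

View pics/s19a.png

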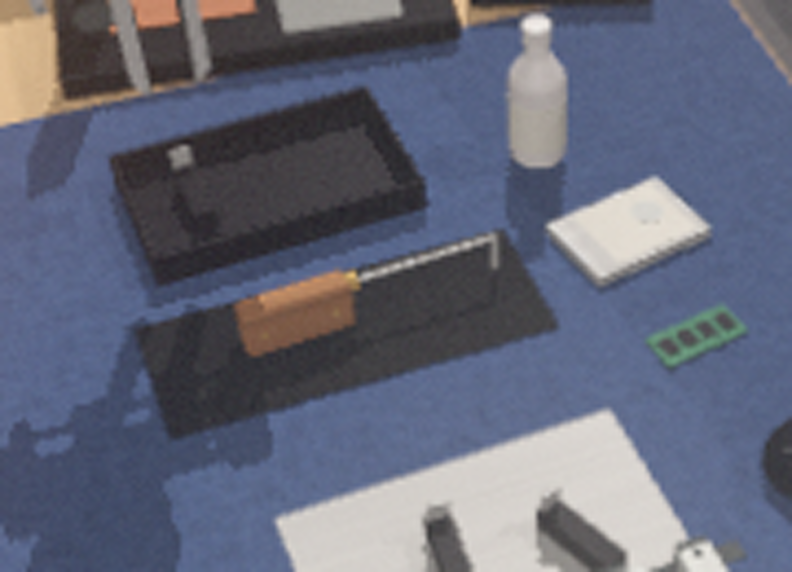

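View pics/c19b.png

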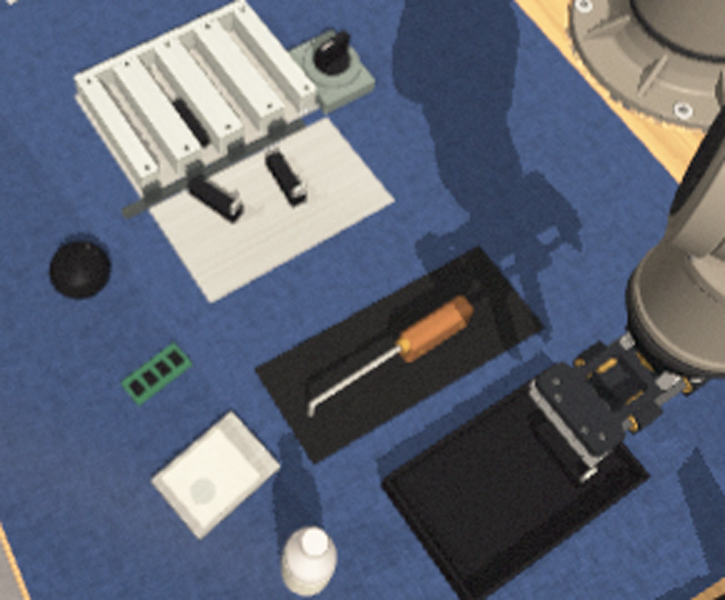

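Emit:
{"fn": "play_rows", "kwargs": {"slide": [[0.01,0.04,-0.05],[0.02,0.08,-0.08],[0.03,0.12,-0.08],[0.04,0.17,-0.08],[0.05,0.22,-0.08],[0.06,0.27,-0.08],[0.07,0.32,-0.08],[0.079,0.36,-0.08],[0.079,0.4,-0.08],[0.079,0.43,-0.08],[0.079,0.449,-0.08],[0.079,0.449,-0.08],[0.079,0.449,-0.08],[0.079,0.449,-0.08]], "turn": [[0,0,0.014],[0,0,0.014],[0,0,0.014],[0,0,0.014],[0,0,0.014],[0,0,0.014],[0,0,0.014],[0,0,0.014],[0,0,0.014],[0,0,0.014],[0,0,0.014],[0,0,0.014],[0,0,0.014],[0,0,0.014]], "fingers": [0.2,0.2,0.2,0.2,0.2,0.2,0.2,0.2,0.2,0.2,0.2,0.2,0.2,0.2]}}

```text
time_s: 34.25
tcp_pos: [571.3, -97.0, 196.1]
tool_rot: [[0.998, 0.064, -0.001], [0.064, -0.998, 0.0], [-0.001, -0.0, -1.0]]
force: [0.5, -0.6, 0.2]
opening: 37.5
```

```bash
python3 - <<'E'
from fitc import *
snap("wrist","w20")
s=get_state();print(s["tcp_pos"],s["opening"],s["tool_rot"][:,0])
d=load("w20");im=d["frame"][100:290,170:440,::-1].copy()
im=cv2.resize(im,None,fx=2.9,fy=2.9,interpolation=cv2.INTER_CUBIC)
for x,y,a in ((538.4,-44.4,-1.55),(645,-55,-1.1)):
    p=fit("w20",x,y,a,thr=112)
    print(np.round(p,3))
    C=[[i,j,k] for i in (-32,32) for j in (-9,9) for k in (1.5,19.5)]
    h=cv2.convexHull(((pix(d,pose(p[2],p[0],p[1],C))-[170,100]+.5)*2.9).astype(np.int32))
    cv2.polylines(im,[h],True,(0,0,255))
cv2.imwrite("pics/ov2.png",im)
E
```

```text
[571.44049841 -96.87417056 196.33004876] 37.61925405981401 [ 0.99791618  0.06451531 -0.00104043]
[ 5.37957e+02 -4.37070e+01 -1.59800e+00  9.30000e-02]
[ 6.22879e+02 -6.69660e+01 -1.16000e+00  5.69000e-01]
```

View pics/ov2.png

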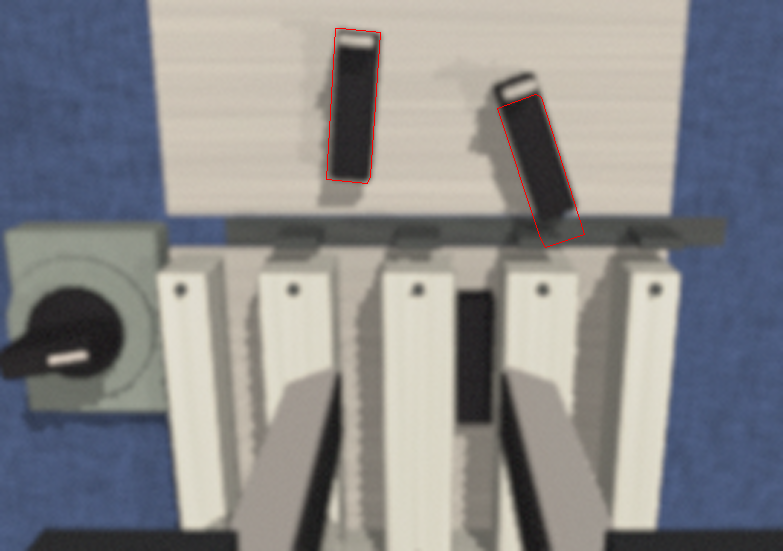

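```bash
python3 - <<'E'
from fitc import *
d=load("w20");im=d["frame"][100:290,170:440,::-1].copy()
im=cv2.resize(im,None,fx=2.9,fy=2.9,interpolation=cv2.INTER_CUBIC)
for t,col in ((66,(0,0,255)),(75,(0,255,0))):
    p=fit("w20",619.3,-58.7,-1.16,thr=t)
    print(np.round(p,3));
    C=[[i,j,k] for i in (-32,32) for j in (-9,9) for k in (1.5,19.5)]
    w=pose(p[2],p[0],p[1],C)[:,:2]-[575.3,-186.3];print((w@[.0628,-.998]).max())
    h=cv2.convexHull(((pix(d,pose(p[2],p[0],p[1],C))-[170,100]+.5)*2.9).astype(np.int32))
    cv2.polylines(im,[h],True,col)
cv2.imwrite("pics/ov3.png",im[:300])
E
```

```text
[ 6.18808e+02 -5.91970e+01 -1.17800e+00  3.79000e-01]
-90.92764317802768
[ 6.21778e+02 -6.50980e+01 -1.22200e+00  3.47000e-01]
-84.80191899962973
```

View pics/ov3.png

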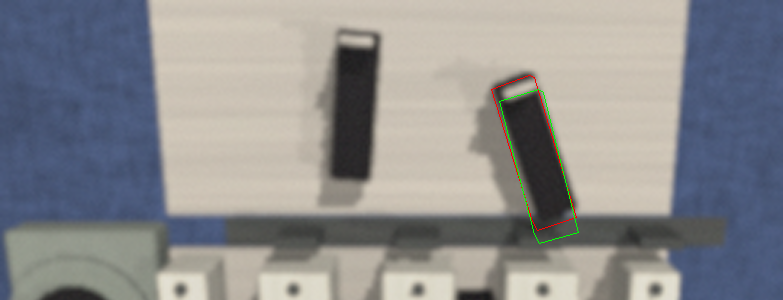

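Emit:
{"fn": "play_rows", "kwargs": {"slide": [[-0.02,-0.03,0.03],[-0.03,-0.0553,0.06],[-0.03,-0.0553,0.1],[-0.03,-0.0553,0.14],[-0.03,-0.0553,0.165],[-0.03,-0.0553,0.18],[-0.03,-0.0553,0.19],[-0.03,-0.0553,0.19],[-0.03,-0.0553,0.19],[-0.03,-0.0553,0.19],[-0.03,-0.0553,0.19],[-0.03,-0.0553,0.19],[-0.03,-0.0553,0.19],[-0.03,-0.0553,0.19]], "turn": [[0,0,0.09],[0,0,0.09],[0,0,0.09],[0,0,0.09],[0,0,0.09],[0,0,0.09],[0,0,0.09],[0,0,0.09],[0,0,0.09],[0,0,0.09],[0,0,0.09],[0,0,0.09],[0,0,0.09],[0,0,0.09]], "fingers": [0.2,0.2,0.2,0.2,0.2,0.2,0.2,0.2,0.2,1,1,1,1,1], "force": 25}}

```text
time_s: 35.7
tcp_pos: [538.5, -44.7, 7.6]
tool_rot: [[1.0, -0.027, 0.001], [-0.027, -1.0, 0.0], [0.001, -0.0, -1.0]]
force: [-1.7, 1.1, 8.0]
opening: 17.5
```

Emit:
{"fn": "play_rows", "kwargs": {"slide": [[0,0,-0.04],[0,0,-0.09],[0,-0.03,-0.11],[-0.005,-0.07,-0.11],[-0.01,-0.11,-0.11],[-0.015,-0.15,-0.11],[-0.02,-0.19,-0.11],[-0.024,-0.23,-0.11],[-0.028,-0.27,-0.11],[-0.031,-0.31,-0.11],[-0.033,-0.35,-0.11],[-0.0345,-0.375,-0.11],[-0.0345,-0.3875,-0.11],[-0.0345,-0.3875,-0.11],[-0.0345,-0.3875,-0.11],[-0.0345,-0.3875,-0.11]], "turn": [[0,0,0],[0,0,0],[0,0,0],[0,0,-0.1],[0,0,-0.1],[0,0,-0.1],[0,0,-0.1],[0,0,-0.1],[0,0,-0.1],[0,0,-0.1],[0,0,-0.1],[0,0,-0.1],[0,0,-0.1],[0,0,-0.1],[0,0,-0.1],[0,0,-0.1]], "fingers": [1,1,1,1,1,1,1,1,1,1,1,1,1,1,1,1]}}

```text
time_s: 37.3
tcp_pos: [514.6, 341.5, 117.2]
tool_rot: [[0.998, 0.071, 0.0], [0.071, -0.998, -0.0], [-0.0, 0.0, -1.0]]
force: [0.6, 0.1, -1.7]
opening: 17.8
```

Emit:
{"fn": "play_rows", "kwargs": {"slide": [[0,0,0.04],[0,0,0.08],[0,0,0.098],[0,0,0.104],[0,0,0.106],[0,0,0.106],[0,0,0.106],[0,0,0.106],[0,0,0.106],[0,0,0.106],[0,0,0.06],[0,0,0.01],[0,0,0.0],[0,0,0.0]], "turn": [[0,0,0],[0,0,0],[0,0,0],[0,0,0],[0,0,0],[0,0,0],[0,0,0],[0,0,0],[0,0,0],[0,0,0],[0,0,0],[0,0,0],[0,0,0],[0,0,0]], "fingers": [1,1,1,1,1,1,0.35,0.35,0.35,0.35,0.35,0.35,0.35,0.35]}}

```text
time_s: 38.7
tcp_pos: [515.0, 344.3, 119.0]
tool_rot: [[0.997, 0.073, 0.002], [0.073, -0.997, 0.003], [0.003, -0.003, -1.0]]
force: [-0.8, -0.5, -0.4]
opening: 30.6
```

```bash
python3 - <<'E'
from h import *
snap("side","s21");snap("scene","c21")
crop("s21",190,90,180,130,4.4,"s21a");crop("c21",230,130,290,240,2.5,"c21b")
s=get_state();print(s["tcp_pos"],s["opening"],s["tool_rot"][:,0])
E
```

```text
[513.54695548 343.47252217 116.24379895] 30.81793083589737 [ 9.97309516e-01  7.33016583e-02 -7.72354148e-04]
```

View pics/s21a.png

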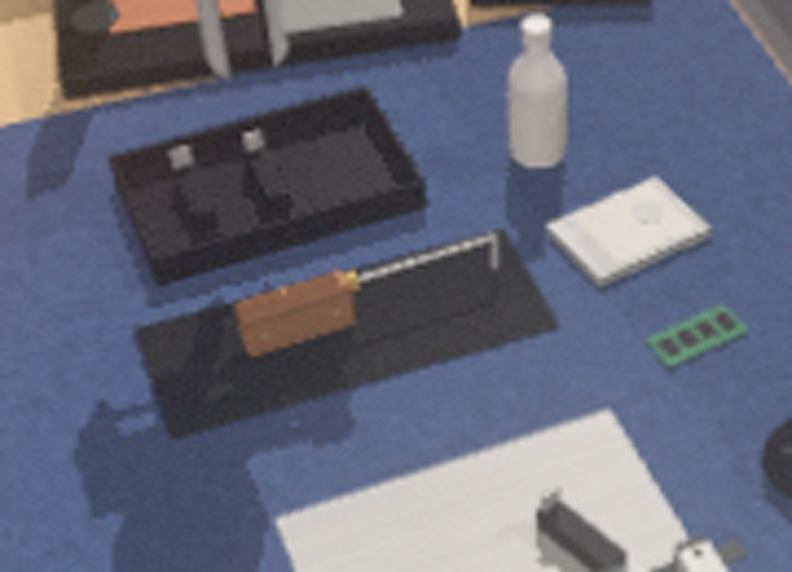

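View pics/c21b.png

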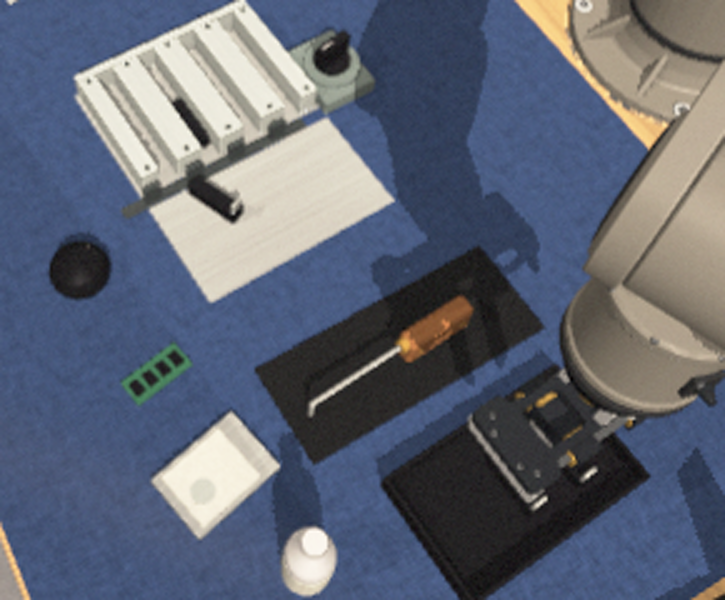

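Emit:
{"fn": "play_rows", "kwargs": {"slide": [[0.01,0.04,-0.03],[0.02,0.08,-0.03],[0.03,0.12,-0.03],[0.04,0.17,-0.03],[0.05,0.22,-0.03],[0.06,0.27,-0.03],[0.07,0.32,-0.03],[0.0756,0.36,-0.03],[0.0756,0.39,-0.03],[0.0756,0.409,-0.03],[0.0756,0.409,-0.03],[0.0756,0.409,-0.03],[0.0756,0.409,-0.03]], "turn": [[0,0,-0.1],[0,0,-0.2],[0,0,-0.3],[0,0,-0.32],[0,0,-0.32],[0,0,-0.32],[0,0,-0.32],[0,0,-0.32],[0,0,-0.32],[0,0,-0.32],[0,0,-0.32],[0,0,-0.32],[0,0,-0.32]], "fingers": [0.2,0.2,0.2,0.2,0.2,0.2,0.2,0.2,0.2,0.2,0.2,0.2,0.2]}}

```text
time_s: 40.1
tcp_pos: [619.0, -57.6, 146.0]
tool_rot: [[0.923, 0.384, -0.001], [0.384, -0.923, 0.0], [-0.001, -0.001, -1.0]]
force: [-0.4, -0.0, -0.2]
opening: 37.5
```

```bash
python3 - <<'E'
from h import *
snap("side","s22");snap("wrist","w22")
crop("s22",280,150,120,100,6,"s22a")
s=get_state();print(s["tcp_pos"],s["opening"],s["tool_rot"])
E
```

```text
[619.23305362 -57.62217312 146.48459103] 37.60544225295662 [[ 9.23130718e-01  3.84485543e-01 -7.38668922e-04]
 [ 3.84485811e-01 -9.23130866e-01  2.57792793e-04]
 [-5.82770479e-04 -5.21984165e-04 -9.99999694e-01]]
```

View pics/w22.png

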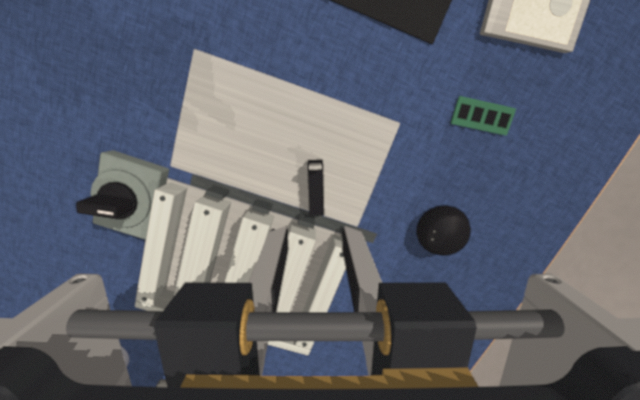

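View pics/s22a.png

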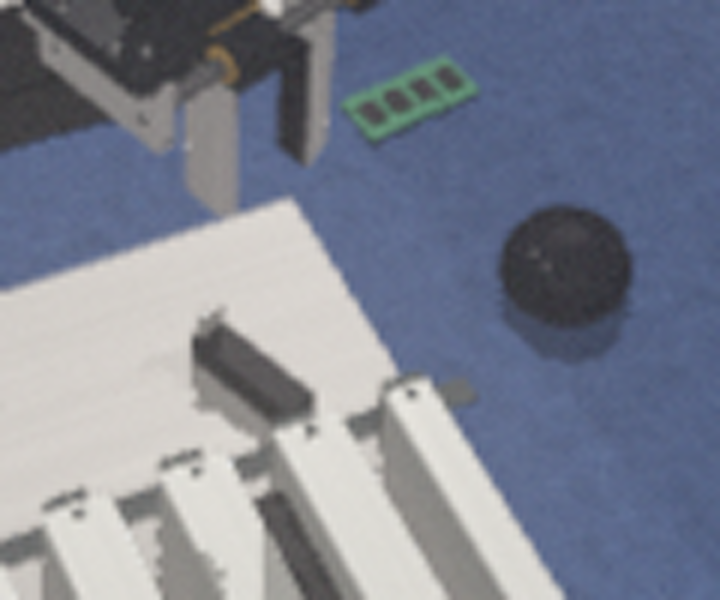

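Emit:
{"fn": "play_rows", "kwargs": {"slide": [[0,0.001,0.04],[0,0.001,0.08],[0,0.001,0.11],[0,0.001,0.13],[0,0.001,0.1395],[0,0.001,0.1395],[0,0.001,0.1395],[0,0.001,0.1395],[0,0.001,0.1395],[0,0.001,0.1395],[0,0.001,0.1395],[0,0.001,0.1395]], "turn": [[0,0,0],[0,0,0],[0,0,0],[0,0,0],[0,0,0],[0,0,0],[0,0,0],[0,0,0],[0,0,0],[0,0,0],[0,0,0],[0,0,0]], "fingers": [0.2,0.2,0.2,0.2,0.2,0.2,0.2,1,1,1,1,1], "force": 25}}

```text
time_s: 41.4
tcp_pos: [620.2, -59.8, 8.2]
tool_rot: [[0.924, 0.383, 0.001], [0.383, -0.924, 0.0], [0.001, 0.0, -1.0]]
force: [-0.9, 1.0, 6.5]
opening: 17.5
```

Emit:
{"fn": "play_rows", "kwargs": {"slide": [[0,0,-0.04],[0,0,-0.09],[0.008,-0.03,-0.11],[0.019,-0.07,-0.11],[0.03,-0.11,-0.11],[0.041,-0.15,-0.11],[0.052,-0.19,-0.11],[0.063,-0.23,-0.11],[0.074,-0.27,-0.11],[0.085,-0.31,-0.11],[0.096,-0.35,-0.11],[0.106,-0.385,-0.11],[0.1093,-0.3963,-0.11],[0.1093,-0.3963,-0.11],[0.1093,-0.3963,-0.11],[0.1093,-0.3963,-0.11]], "turn": [[0,0,0],[0,0,0],[0,0,0],[0,0,0.1],[0,0,0.2],[0,0,0.3],[0,0,0.32],[0,0,0.32],[0,0,0.32],[0,0,0.32],[0,0,0.32],[0,0,0.32],[0,0,0.32],[0,0,0.32],[0,0,0.32],[0,0,0.32]], "fingers": [1,1,1,1,1,1,1,1,1,1,1,1,1,1,1,1]}}

```text
time_s: 43.0
tcp_pos: [569.6, 346.0, 117.7]
tool_rot: [[0.998, 0.07, 0.0], [0.07, -0.998, -0.0], [0.0, 0.0, -1.0]]
force: [-0.2, -0.5, -0.4]
opening: 17.7
```

```bash
python3 - <<'E'
from h import *
snap("wrist","w23");snap("side","s23");crop("s23",190,90,180,130,4.4,"s23a")
s=get_state();print(s["tcp_pos"],s["opening"],s["tool_rot"][:,0])
E
```

```text
[569.47117278 346.48191554 117.73001082] 17.657121083728757 [9.97485612e-01 7.08692202e-02 9.06380427e-05]
```

View pics/w23.png

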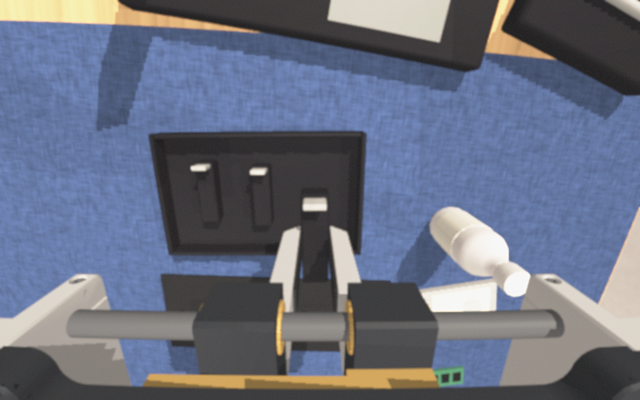

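View pics/s23a.png

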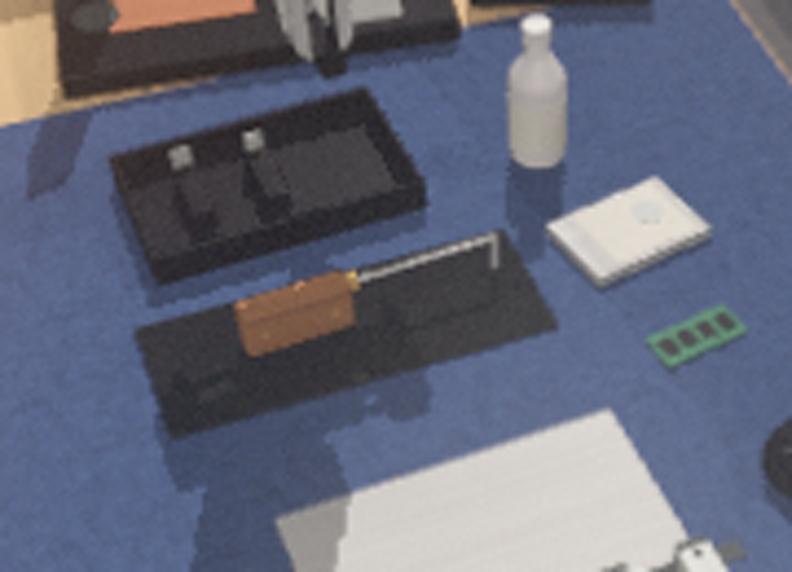

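Emit:
{"fn": "play_rows", "kwargs": {"slide": [[0,0,0.04],[0,0,0.08],[0,0,0.098],[0,0,0.104],[0,0,0.106],[0,0,0.106],[0,0,0.106],[0,0,0.106],[0,0,0.106],[0,0,0.106],[0,0,0.06],[0,0,0.01],[0,0,-0.04],[0,0,-0.08],[0,0,-0.08],[0,0,-0.08]], "turn": [[0,0,0],[0,0,0],[0,0,0],[0,0,0],[0,0,0],[0,0,0],[0,0,0],[0,0,0],[0,0,0],[0,0,0],[0,0,0],[0,0,0],[0,0,0],[0,0,0],[0,0,0],[0,0,0]], "fingers": [1,1,1,1,1,1,0.35,0.35,0.35,0.35,0.35,0.35,0.35,0.35,0.35,0.35]}}

```text
time_s: 44.7
tcp_pos: [569.1, 348.4, 198.2]
tool_rot: [[0.997, 0.073, 0.001], [0.073, -0.997, 0.001], [0.001, -0.001, -1.0]]
force: [0.0, 0.9, -1.5]
opening: 30.4
```

```bash
python3 - <<'E'
from h import *
snap("wrist","w24");snap("side","s24");crop("s24",190,90,180,130,4.4,"s24a")
s=get_state();print(s["tcp_pos"],s["opening"],s["tool_rot"][:,0],s["joint_positions"])
E
```

```text
[568.23129604 347.92057905 196.25384663] 30.411164733072756 [ 0.99732304  0.07310575 -0.00151851] [-1.10996131  0.48714463  0.65081931  1.66131745 -0.32302747  1.10482562
 -0.29469393]
```

View pics/w24.png

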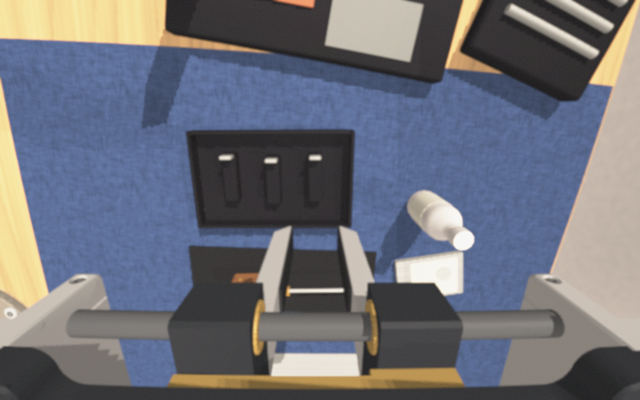

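View pics/s24a.png

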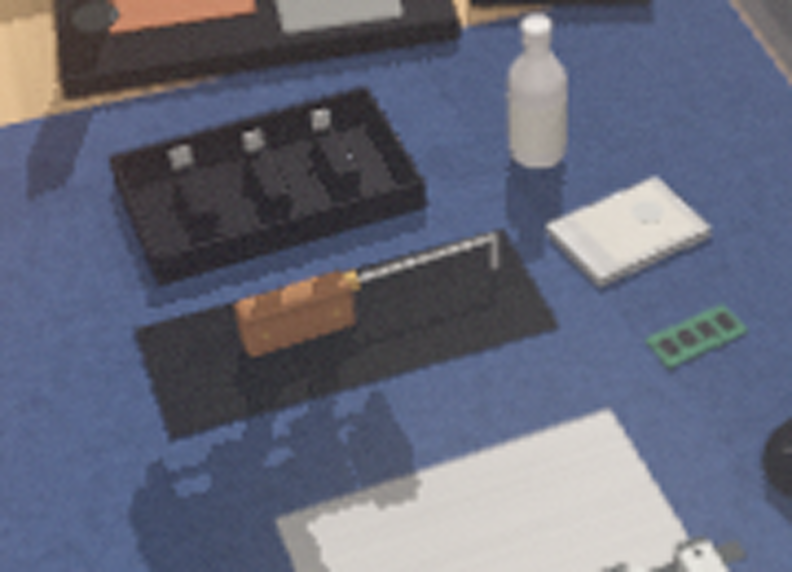

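Emit:
{"fn": "play_rows", "kwargs": {"slide": [[-0.01,0.03,0],[-0.02,0.07,0],[-0.035,0.11,0],[-0.05,0.15,0],[-0.065,0.19,0],[-0.08,0.23,0],[-0.095,0.27,0],[-0.11,0.31,0],[-0.125,0.35,0],[-0.14,0.39,0],[-0.155,0.43,0],[-0.17,0.46,0],[-0.18,0.48,0.02],[-0.186,0.4855,0.05],[-0.186,0.4855,0.05],[-0.186,0.4855,0.05],[-0.186,0.4855,0.05]], "turn": [[0,0,0.12],[0,0,0.24],[0,0,0.36],[0,0,0.48],[0,0,0.6],[0,0,0.72],[0,0,0.84],[0,0,0.96],[0,0,1.08],[0,0,1.2],[0,0,1.32],[0,0,1.41],[0,0,1.41],[0,0,1.41],[0,0,1.41],[0,0,1.41],[0,0,1.41]], "fingers": [0.2,0.2,0.2,0.2,0.2,0.2,0.2,0.2,0.2,0.2,0.2,0.2,0.2,0.2,0.2,0.2,0.2]}}

```text
time_s: 46.5
tcp_pos: [419.5, -149.3, 148.3]
tool_rot: [[0.232, -0.973, 0.0], [-0.973, -0.232, -0.0], [0.0, -0.0, -1.0]]
force: [-0.1, -0.1, -0.2]
opening: 37.4
```

```bash
python3 - <<'E'
from h import *
snap("wrist","w25");snap("scene","c25");crop("c25",220,120,300,250,2.5,"c25b")
s=get_state();print(s["tcp_pos"],s["opening"],s["tool_rot"],np.arctan2(s["tool_rot"][1,0],s["tool_rot"][0,0]))
E
```

```text
[ 419.82890881 -148.91958245  148.35374479] 37.48745006306889 [[ 2.33403555e-01 -9.72379013e-01  1.35483888e-03]
 [-9.72379956e-01 -2.33403258e-01  3.75496156e-04]
 [-4.89007743e-05 -1.40506030e-03 -9.99999012e-01]] -1.3352198744618657
```

View pics/w25.png

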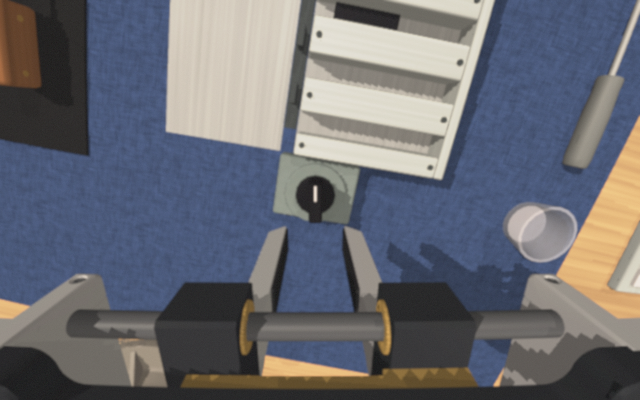

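View pics/c25b.png

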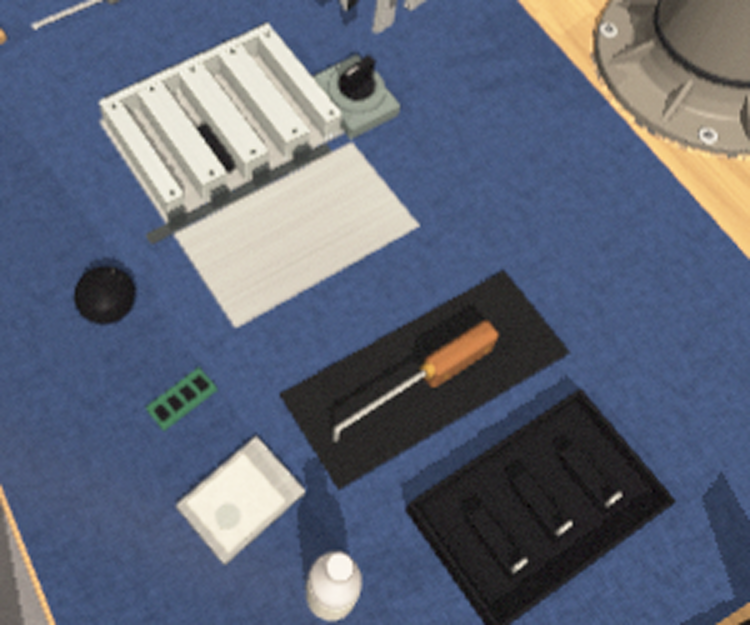

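Emit:
{"fn": "play_rows", "kwargs": {"slide": [[0.001,0.002,0.04],[0.001,0.002,0.08],[0.001,0.002,0.1],[0.001,0.002,0.107],[0.001,0.002,0.107],[0.001,0.002,0.107],[0.001,0.002,0.107],[0.001,0.002,0.107],[0.001,0.002,0.107],[0.001,0.002,0.107]], "turn": [[0,0,0],[0,0,0],[0,0,0],[0,0,0],[0,0,0],[0,0,0],[0,0,0],[0,0,0],[0,0,0],[0,0,0]], "fingers": [0.2,0.2,0.2,0.2,0.2,1,1,1,1,1], "force": 25}}

```text
time_s: 47.6
tcp_pos: [417.6, -150.1, 41.2]
tool_rot: [[0.232, -0.973, 0.001], [-0.973, -0.232, 0.002], [-0.002, -0.001, -1.0]]
force: [-2.7, 7.1, 17.7]
opening: 13.8
```

Emit:
{"fn": "play_rows", "kwargs": {"slide": [[0,0,0],[0,0,0],[0,0,0],[0,0,0],[0,0,0],[0,0,0],[0,0,0],[0,0,0],[0,0,0],[0,0,0],[0,0,0],[0,0,0],[0,0,0],[0,0,0],[0,0,0],[0,0,0],[0,0,0]], "turn": [[0,0,-0.1],[0,0,-0.2],[0,0,-0.3],[0,0,-0.4],[0,0,-0.5],[0,0,-0.6],[0,0,-0.7],[0,0,-0.8],[0,0,-0.9],[0,0,-1.0],[0,0,-1.1],[0,0,-1.2],[0,0,-1.3],[0,0,-1.4],[0,0,-1.43],[0,0,-1.43],[0,0,-1.43]], "fingers": [1,1,1,1,1,1,1,1,1,1,1,1,1,1,1,1,1]}}

```text
time_s: 49.3
tcp_pos: [417.9, -150.3, 41.2]
tool_rot: [[0.996, 0.093, 0.001], [0.093, -0.996, 0.001], [0.001, -0.001, -1.0]]
force: [-0.5, 8.0, 9.2]
opening: 14.1
```

```bash
python3 - <<'E'
from h import *
s=get_state();print(s["tcp_pos"],s["opening"],s["torque"],s["force"],np.arctan2(s["tool_rot"][1,0],s["tool_rot"][0,0]))
E
```

```text
[ 417.86326632 -150.32665867   41.1890236 ] 14.051502256965021 [ 1.88792    -0.03842177 -0.43179669] [-0.45804156  7.95391969  9.16553223] 0.09308126372742713
```

Emit:
{"fn": "play_rows", "kwargs": {"slide": [[0,0,0],[0,0,0],[0,0,0],[0,0,0],[0,0,-0.05],[0,0,-0.1],[0,0,-0.11],[0,0,-0.11]], "turn": [[0,0,0],[0,0,0],[0,0,0],[0,0,0],[0,0,0],[0,0,0],[0,0,0],[0,0,0]], "fingers": [0.2,0.2,0.2,0.2,0.2,0.2,0.2,0.2]}}

```text
time_s: 50.1
tcp_pos: [418.3, -151.0, 152.0]
tool_rot: [[0.996, 0.093, 0.004], [0.093, -0.996, 0.001], [0.004, -0.0, -1.0]]
force: [-0.0, 0.1, -0.4]
opening: 37.8
```

```bash
python3 - <<'E'
from h import *
snap("wrist","w26");snap("scene","c26");snap("side","s26");crop("w26",250,140,140,110,5.5,"w26a");crop("c26",220,120,300,250,2.5,"c26b");crop("s26",190,90,220,170,3.6,"s26a")
s=get_state();print(s["tcp_pos"],s["opening"],s["force"])
E
```

```text
[ 416.44897478 -150.87891643  149.41786836] 37.43961353011328 [ 0.8146118  -0.21781624 -0.34126121]
```

View pics/w26a.png

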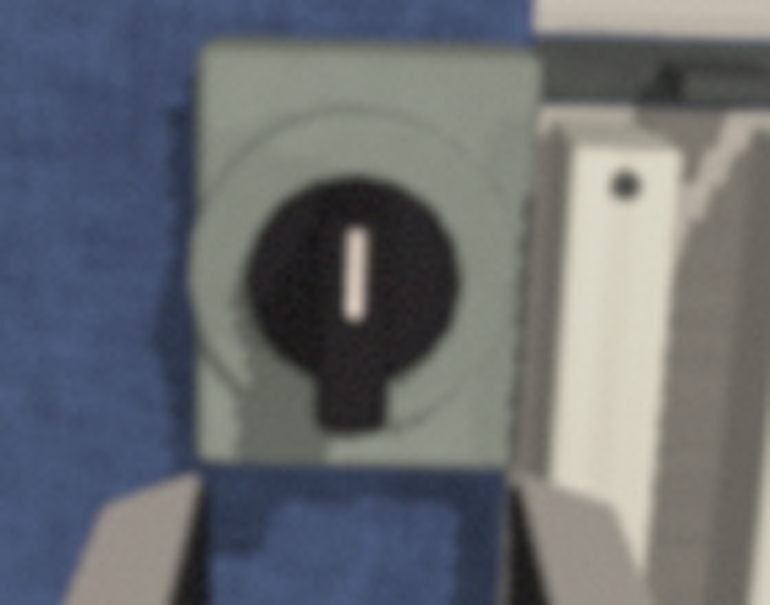

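View pics/c26b.png

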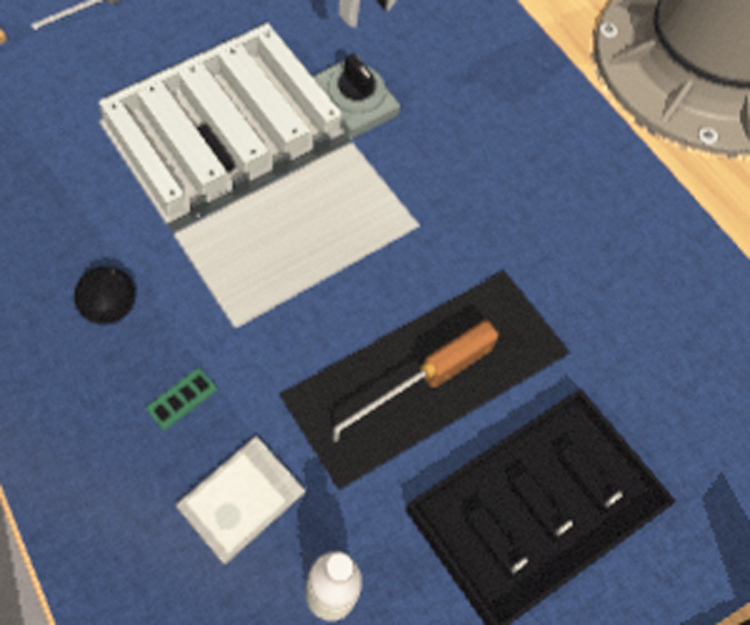

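View pics/s26a.png

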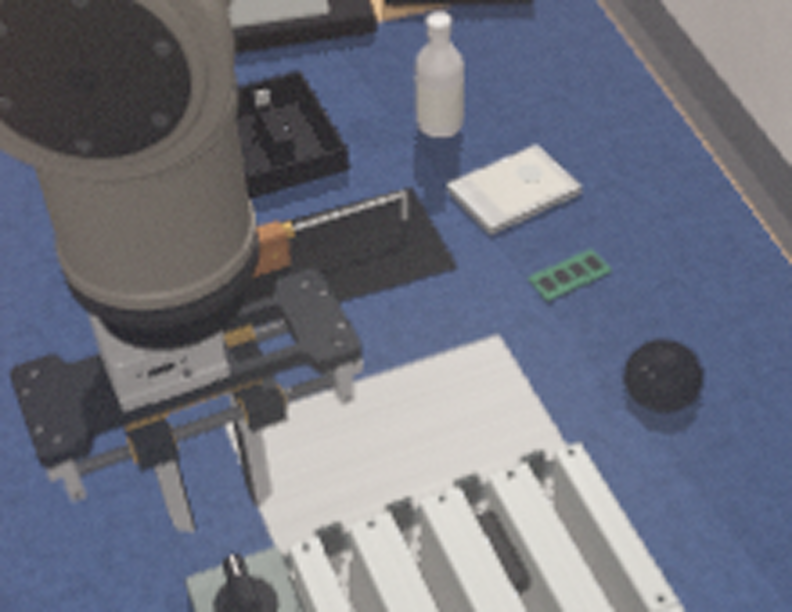

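```bash
python3 - <<'E'
from h import *
w=load("w26");p=lambda q:np.array(q)/5.5+[250,140]
P=at(w,p([[356.5,230],[354.5,318]]),66);d=P[1]-P[0];print(np.arctan2(d[1],d[0]))
Q=at(w,p([[197,50],[200,460],[540,50],[510,462]]),[15]*4);e=Q[1]-Q[0];f=Q[3]-Q[2];print(np.arctan2(e[1],e[0]),np.arctan2(f[1],f[0]))
E
```

```text
-1.5003806346627615
-1.5005698434758883 -1.51745190103885
```

Knob is back at 0 (its marker runs along the dock's x within about 0.01 rad) and everything else is in place, so I'm handing in.

```bash
python3 -c "
from plant import *
print(finish_job())"
```

```text
the job is handed in; nothing more can be done
None
```

The job is done and handed in after about 50 s of the 210 s allowed.

- **Gate open:** I turned the knob to its stop. The picture gave 1.399 rad, with the gate's teeth standing before the walls.
- **Dragging:** There were three carriers, and I dragged each out with the hooked pick. A wrist picture then showed all three wholly clear, about 19 mm in front of the gate. The blank stayed in its bay (y = 27).
- **Placing:** I laid the pick back flat on its mat, then gripped the carriers one by one. They now lie flat in the tray, side by side, tabs up.
- **Knocked carrier:** The carrier from bay y = 81 was knocked aside while I placed the first one. That left one rear corner about level with the gate's front edge (my estimate was x about -91 mm). I found it again in the wrist camera, picked it up with the fingers and put it in the tray; I did not drag it clear again with the pick.
- **Gate shut:** I turned the knob back to its stop. Its marker lies along the dock's axis within about 0.01 rad.

**Last checks:** The last pictures show the gate shut, the three carriers in the tray, the pick on its mat and the blank in its bay. The bottle, drive, mouse and module look unmoved. The tub and screwdriver were mostly out of these last views and looked untouched in a wrist picture taken just before I shut the gate. The gripper was open, about 110 mm above where it gripped the knob, and touching nothing.

**Disagreements:** The side and scene cameras disagreed by about 5 to 7 mm on positions, so I relied on the wrist camera. In the first row of letting go of the opened knob I typed a wrong turn value. The picture taken afterwards showed the knob still at its stop.

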